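# Fit a new jaw pad to the tilted ski vise

### The arm

A 6-joint arm with a two-finger parallel gripper is mounted at the origin on the work surface. World frame = base frame: x ahead of the robot, y to its left, z up, the work surface at z = 0. Lengths are in m, angles in degrees, forces in N, time in s.
With the tool pointing down it reaches from about 0.35 to 0.875 m from the base axis. Payload 4.2 kg.
Tool frame: the origin (TCP) lies at the very end of the fingers, on their centre line; the grasp point (between the pads) lies behind it (r.grip_point_offset is the z of the grasp point in the tool frame, in m); z points along the fingers, y is the direction in which the jaws open and shut (so a half turn about z gives the same grasp; the last joint's range is limited). The gripper opens to 87 mm and grips with 3 to 60 N. Pads are 19 mm wide; open, the fingers measure 117 mm over their backs; the gripper's body (75 mm by 190 mm) begins 51 mm behind the grasp point.
Start: joints at [-52.449, 22.042, 0.453, 0, -68.411, -14.817], TCP at [0.242, -0.576, 0.223] pointing down, gripper open.
Joint ranges: [-179.83, 179.83], [-69.29, 118.12], [-61.27, 80.66], [-181.25, 117.63], [-171.15, -9.14], [-177.46, 177.46]. Speed limits (degrees/s): [159.86, 159.86, 180, 180, 180, 180].

### API

Orientations are given as a 3x3 rotation matrix whose columns are the frame's x, y, z axes.
In Python, from station import r, capture, workorder gives the robot as it stands. The module is installed in compiled form; this text tells all that it offers.
- The arm moves only by the shell command python3 -m crank 'ROWS'. ROWS is JSON, a list of rows, each an object with "delta_rot": the turn, a rotation vector about the tool's x, y, z in rad, a list of three; "linear": the shift along the tool's x, y, z in m, a list of three; "gripper": the opening in per cent of the stroke, from 0 (shut) to 100 (fully open). A call has 1 to 10 rows; each row shifts and turns the commanded pose from where the row before left it, along the tool's axes as they then stand; what a row does not reach is not made up. A row lasts 1/8 s, in which the tool goes at most 62.5 mm and 10.7 degrees, less where a joint would pass 70% of its speed; a pose out of reach is approached as far as the arm can. A call is refused whole if a number of a shift passes 0.0625 or a number of a turn 0.188, either way. A call with a gripper value outside its range is refused whole. The fingers move at their own pace and stop on an object; the grip force is fixed at half the most. Time passes only in rows, so rows that do not move let the fingers close. It gives the time, the measured TCP pose, the force and the opening at its end, in the units of the state.
- r.sense(): the state, without advancing time (a new reading comes with each control period).
- capture(name): name is "scene" or "side" or "wrist"; returns a dict with "img" (420x560x3 uint8, blue, green, red), "fx", "fy", "cx", "cy" (pixels), "world_from_camera" (4x4, takes a point from camera to world coordinates). Camera axes: x right, y down, z forward; pixel columns grow to the right and rows downward; lengths in m; the calibration is good to about 2 mm. A picture is of the moment at which its call begins. There is no depth.
- workorder.finish_job(): hands the job in, once; it reports no verdict.
The state is a dict: "time_s": time; "joints": joint angles; "joint_velocities": joint speeds; "effort": joint torques, N m; "tcp_pos": TCP position; "ee_rot": TCP orientation; "wrist_force": force on the tool from outside, world axes, zero at the start; "moment": the same for the moment, N m; "gripper_width": opening from 0.0 (shut) to 1.0 (fully open).
Only numpy, scipy, OpenCV 4.12 (cv2) and the standard library are available. Lean on these libraries where they do the work, as an engineer would, in place of code of your own. Each camera call takes 0.05 s, during which the arm holds its last target.

### The job

Fit the new jaw pad (thick red facing) to the ski vise: take it out of the wooden rack and slide its two ears down into the slots of the vise's tilted far jaw, red face towards the other jaw. Press it down past the spring clips until both ears sit fully home on the slot floors and it sits flat in the jaw, without forcing it, then let go. Leave the vise at the tilt it is set to, and leave the worn pad, the brush and the spray bottle alone.

Things in the scene. Friction and masses are not known exactly. Their poses are not given: they have to be found in the camera images.
- vise: Green ski vise bolted to the bench, about 240 mm high. Origin: centre of the underside of its 160 x 130 mm foot; x runs from the near jaw (spindle with T-bar) to the far jaw. Its head, clamped fast, pivots about the foot's y direction 125 mm above the origin; the jaws lean 24 to 40 degrees from vertical, tops towards -x. The near jaw has its red pad already, its face 95 mm from the seat.
- seat (a point): Point of the clamped head where the new pad's origin lies when fully home in the far jaw. Axes lean with the head: z up along the slots (the pad slides in along -z), y along the jaw when it stands square, x out through the jaw's back. Jaw's back wall at x = 4 to 14.5 mm, 54 mm high, but only 20 mm high in a finger notch in its middle (|y| under 32 mm).
- swivel (a point): Point 54 mm up z from the seat, level with the slot mouths, same axes. To follow a ski's taper the far jaw with its slots swivels about this z axis, up to 12 degrees either way (about 0.15 N m of friction). It may stand anywhere in that range; this frame stays with the head and does not show it, so look or feel for the slots. Home, the pad may stand at any such swivel angle.
- clip_l (a joint): Spring clip in the slot at the jaw's +y end. The C-shaped slot, open upwards and inwards, is 8 mm wide (jaw's x) for the 6 mm ear, 60.5 to 80 mm from the swivel axis along the jaw; two steel lips above its mouth, 13 mm high, flare to 15 mm wide. Its floor, a hard stop for the ear's underside, is 48 mm below the mouth. Joint: 0 sprung out, in m, grows to 0.006 as the ear pushes it outwards.
- clip_r (a joint): The same slot and clip at the -y end. Each clip's sloping lead starts 5 mm above the mouth, its crest is 11.5 mm below the mouth and reaches 4 mm over the end of the ear; it snaps back over the ear's top when the pad is home. Pushing past both leads takes up to about 17 N in all (the pad 46 down to 32 mm above home), sliding on from there 5 to 7 N; its weight alone does not do it.
- new_pad: New jaw pad: steel plate 6 thick (x), 120 long (y), 70 mm high (z), red facing 10 mm thick, 114 long, on its -x side over the full height. At each end an ear 12 mm long, 6 thick, from z = 6 to 38 mm (lowest 4 mm only 8 mm long): 144 mm over the ears. About 0.3 kg. Origin: underside, middle of the plate's length and thickness. Stands upright in a rack groove.
- new_pad_grip (a point): Point to pinch the new pad by: middle of its length and of its 16 mm overall thickness (5 mm to -x of its origin), 56 mm above its underside, 14 mm below its top edge. Axes as the pad's.
- new_pad_face (a point): Point on the middle of the new pad's red face (13 mm to -x of its origin, 30 mm up); when fitted it looks to the near jaw.
- worn_pad: Worn jaw pad: same plate and ears but a thin dull brown-black facing, 5 mm. Origin and axes as the new pad's. Stands in the other groove and stays there.
- rack: Wooden rack fixed to the bench, 160 (x) x 96 (y) x 38 mm, with two grooves along y, 22 mm wide, floor 12 mm above the bench; a pad's origin stands at x = +40 or -40 mm. Origin: centre of the underside.
- brush: Ski brush lying on its bristles, 60 x 120 x 42 mm, pale wooden back. Origin: centre of its underside. A bystander.
- spray: White bottle with a yellow cap, 68 mm across, about 170 mm high, standing. Origin: centre of its underside. A bystander.

How it is judged (in metres and radians):
On the way, in this order (a step that is already met when the one before it is completed fails the run):
1. the new pad is lifted out of the rack (height (world z) of new_pad above 0.045 m and contact force between new_pad and rack below 0.05 N), for 0.1 s.
2. both ears are in the mouths of the slots, the red face towards the other jaw (x of new_pad in the frame of seat between -0.005 and 0.005 m and y of new_pad in the frame of seat between -0.008 and 0.008 m and z of new_pad in the frame of seat below 0.042 m and angle between the z axis of new_pad and the z axis of seat, either way round below 0.15 rad and x of new_pad_face in the frame of seat below 0 m), for 0.1 s.
At the end, for the whole second after the job is handed in: The new pad rests in the far jaw, let go, red face to the near jaw: its origin within 2 mm of the seat along the slots, 3 mm across them, 4 mm along the jaw; within 5 degrees of the slots' direction, at any swivel angle; the worn pad within 25 mm of its place in the rack (x of new_pad in the frame of seat between -0.003 and 0.003 m and y of new_pad in the frame of seat between -0.004 and 0.004 m and z of new_pad in the frame of seat between -0.002 and 0.002 m and x of new_pad_face in the frame of seat below 0 m and angle between the z axis of new_pad and the z axis of seat, either way round below 0.09 rad and angle between the y axis of new_pad and the y axis of seat, either way round below 0.3 rad and linear speed of new_pad below 0.01 m/s and distance of worn_pad from where it was at the start of the episode below 0.025 m); the robot touches nothing.
It fails at once if the new pad is forced: more than 70 N between it and the vise (contact force between new_pad and vise above 70 N).
It fails at once if the vise's head is pushed out of its tilt by more than 8 mm at the jaw (distance of seat from where it was at the start of the episode above 0.008 m).
It fails at once if the brush or the worn pad is shifted more than 25 mm (distance of any of brush, worn_pad from where it was at the start of the episode above 0.025 m).
It fails at once if the bottle is shifted more than 25 mm or knocked over (distance of spray from where it was at the start of the episode above 0.025 m or angle between spray's own z axis and vertical above 0.5 rad).
It also fails if it takes over 67 s, if anything falls off the work surface, if the arm or the gripper's body presses on something with over 40 N, if the wrist force passes 120 N, or if a joint passes its speed limit or range.

## Working session

There is one attempt and no reset: what is moved stays moved. The work goes in short steps, Python scripts to look and compute and a shell command to move; the robot and the scene stay as the last step left them, time stands still between calls to the robot, and variables do not carry over. Pictures are saved under pics/ and viewed, and the job is handed in when it is done.

```bash
mkdir -p pics; python3 - <<'E'
from station import r, capture
import cv2, numpy as np
s=r.sense(); print(s, r.grip_point_offset)
for n in ["scene","side","wrist"]:
    c=capture(n); cv2.imwrite(f"pics/{n}0.png",c["img"]); print(n,c["fx"],c["fy"],c["cx"],c["cy"]); print(np.round(c["world_from_camera"],4).tolist())
    np.save(f"{n}0.npy",c,allow_pickle=True)
E
```

```text
{'time_s': 0.0, 'joints': array([-5.24487451e+01,  2.20909125e+01,  3.80357311e-01, -2.71660776e-02,
       -6.84117553e+01, -1.48155285e+01]), 'joint_velocities': array([-0.09256725,  0.04593556,  0.04184685, -0.04554697, -0.06362518,
       -0.05526126]), 'effort': array([ 9.57708398e-04, -3.90664172e+01,  1.87412506e+01,  4.22025561e+00,
        1.10773792e-02, -1.57432482e-04]), 'tcp_pos': array([ 0.24131932, -0.57588454,  0.22146668]), 'ee_rot': array([[-9.22364813e-01, -3.86318840e-01, -9.51494045e-04],
       [-3.86319993e-01,  9.22362736e-01,  1.96109479e-03],
       [ 1.20014786e-04,  2.17642601e-03, -9.99997624e-01]]), 'wrist_force': array([-0.66562164,  0.13772381, -0.23898365]), 'moment': array([ 0.01842446, -0.09954267,  0.0089664 ]), 'gripper_width': 1.0026173523999273} -0.0187
scene 510.9342115999572 510.9342115999572 274.0619537554184 205.58109371527587
[[0.0564, 0.5921, -0.8039, 1.4047], [0.9982, -0.0174, 0.0572, -0.0489], [0.0199, -0.8057, -0.5921, 0.7298], [0.0, 0.0, 0.0, 1.0]]
side 424.9611669484326 424.9611669484326 281.6452770250933 211.6224106254602
[[-0.7113, -0.476, 0.5172, 0.2027], [-0.7029, 0.4708, -0.5333, 0.4063], [0.0104, -0.7428, -0.6694, 0.6505], [0.0, 0.0, 0.0, 1.0]]
wrist 374.1596182960052 374.1596182960052 279.59446378814187 208.2671061892908
[[-0.386, 0.8911, 0.2388, 0.1759], [0.9225, 0.3723, 0.1019, -0.6037], [0.0019, 0.2596, -0.9657, 0.3835], [0.0, 0.0, 0.0, 1.0]]
```

View pics/scene0.png

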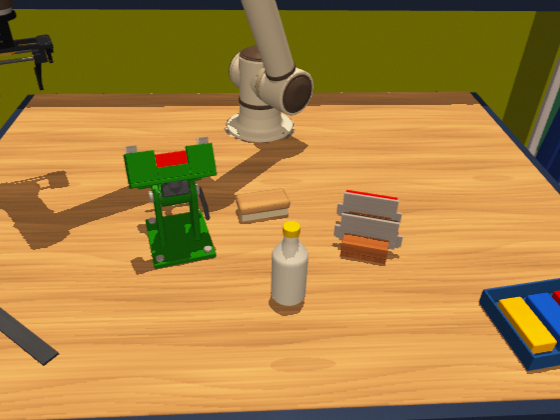

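View pics/side0.png

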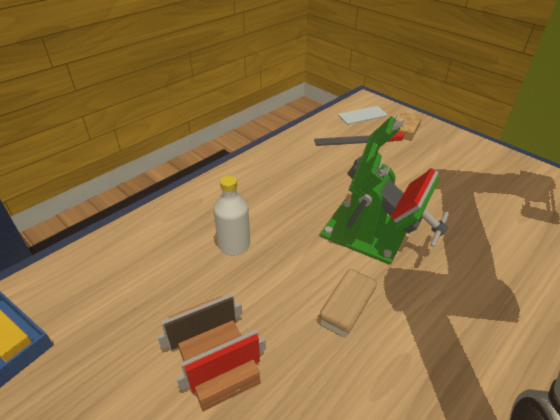

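View pics/wrist0.png

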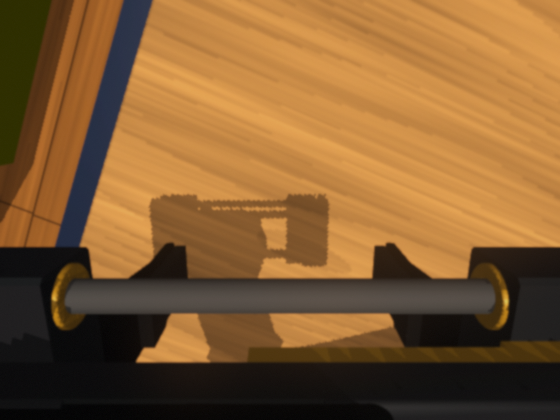

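```bash
python3 - <<'E'
import cv2
a=cv2.imread("pics/scene0.png"); b=cv2.imread("pics/side0.png")
def crop(im,x,y,w,h,k,n): cv2.imwrite(f"pics/{n}.png",cv2.resize(im[y:y+h,x:x+w],None,fx=k,fy=k,interpolation=cv2.INTER_CUBIC))
crop(a,320,180,100,90,6,"c_sr")
crop(a,115,130,120,140,4,"c_sv")
crop(b,150,290,130,120,5,"c_dr")
crop(b,310,110,150,160,3.75 and 3.7,"c_dv")
E
```

```text
(no output)
```

View pics/c_sr.png

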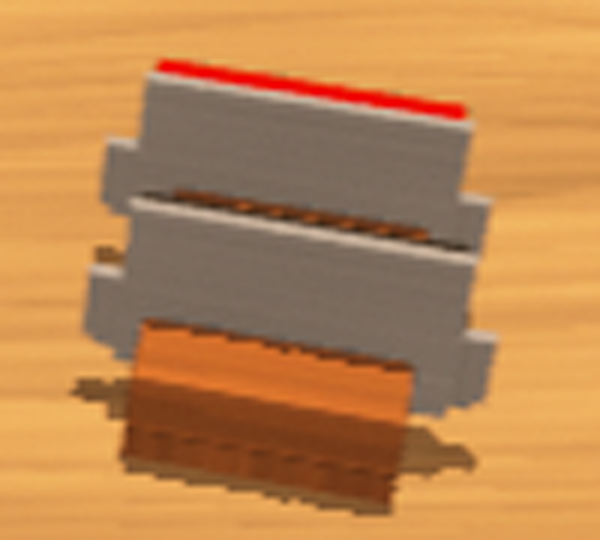

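View pics/c_sv.png

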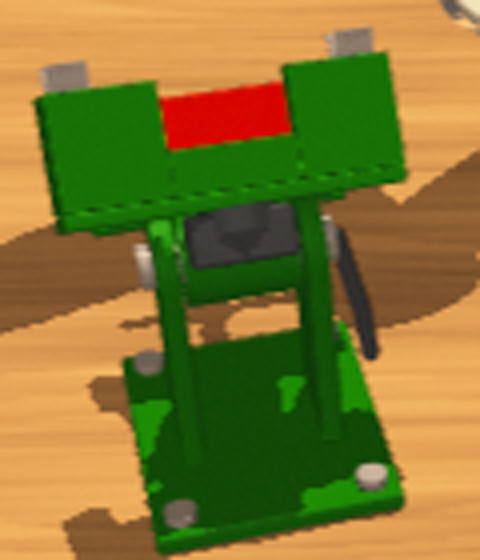

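View pics/c_dr.png

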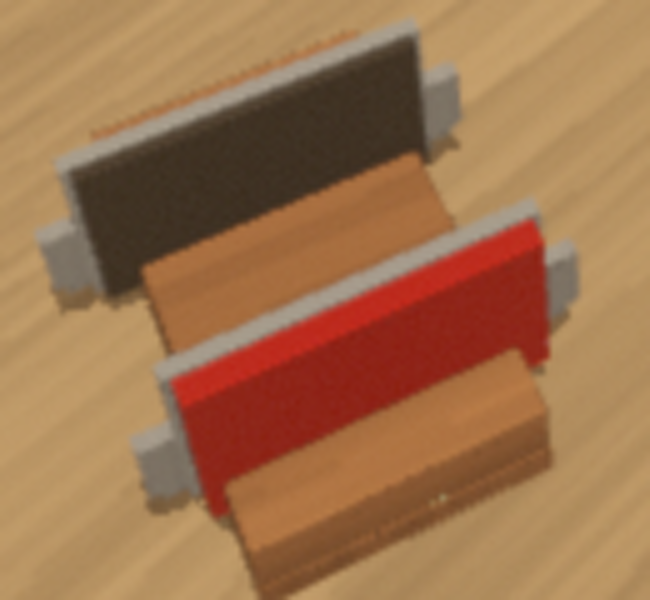

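View pics/c_dv.png

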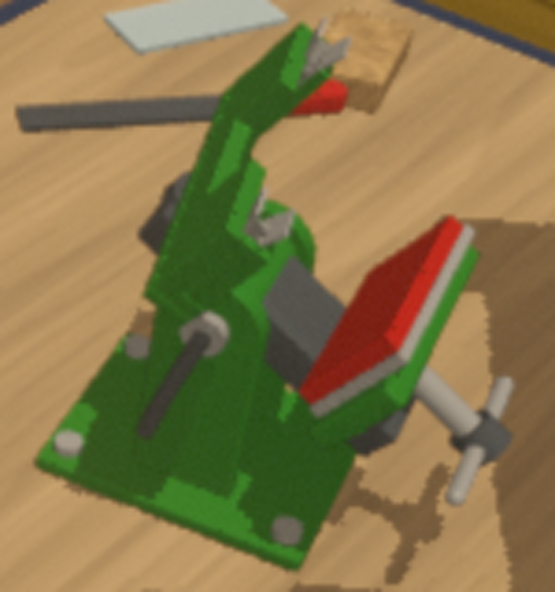

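```bash
cat > fit.py <<'E'
import numpy as np
from scipy.optimize import least_squares
from scipy.spatial.transform import Rotation as Ro
S=np.load("scene0.npy",allow_pickle=True).item(); D=np.load("side0.npy",allow_pickle=True).item()
def proj(c,P):
    W=c["world_from_camera"]; q=(np.atleast_2d(P)-W[:3,3])@W[:3,:3]
    return np.c_[c["fx"]*q[:,0]/q[:,2]+c["cx"],c["fy"]*q[:,1]/q[:,2]+c["cy"]]
def Rz(a): return Ro.from_euler('z',a).as_matrix()
def Ry(a): return Ro.from_euler('y',a).as_matrix()
E
cat > fit0.py <<'E'
from fit import *
mm=1e-3
sc=[((3,-60,70),150,75),((3,60,70),470,125),((-13,-57,70),157,62),((-13,57,70),465,107),((3,-72,38),108,140),((3,72,38),492,200)]
sd=[((3,-60,70),535,203),((3,60,70),155,368),((-13,57,70),188,405),((-13,-57,70),545,240),((-13,57,0),215,515),((-13,-57,0),548,362)]
A=np.array([p[0] for p in sc])*mm; a=np.array([[p[1]/6+320,p[2]/6+180] for p in sc])-0.4
B=np.array([p[0] for p in sd])*mm; b=np.array([[p[1]/5+150,p[2]/5+290] for p in sd])-0.4
def f(p):
    R=Rz(p[2]);t=np.array([p[0],p[1],p[3]])
    return np.r_[(proj(S,A@R.T+t)-a).ravel(),(proj(D,B@R.T+t)-b).ravel()]
o=least_squares(f,[.6,.2,0,.012],loss='soft_l1'); print("pad",o.x,np.rad2deg(o.x[2])); print(np.round(f(o.x).reshape(-1,2),1).tolist())
# vise: x,y,yaw,tilt,swivel,halfwidth
def seat(p):
    # head: pivot at 125mm; seat in head offset unknown (sx,sz)
    R=Rz(p[2])@Ry(-p[3]); 
    return R
foot=np.array([(80,-65,0),(80,65,0)])*mm
fs=np.array([[157,553],[403,508]])/4+[115,130]-0.4
foot2=np.array([(80,65,0),(-80,65,0)])*mm
fd=np.array([[38,467],[300,570]])/3.7+[310,110]-0.4
def g(p):
    R=Rz(p[2]);t=np.array([p[0],p[1],0])
    return np.r_[(proj(S,foot@R.T+t)-fs).ravel(),(proj(D,foot2@R.T+t)-fd).ravel()]
o=least_squares(g,[.6,-.2,0.1]); print("foot",o.x,np.rad2deg(o.x[2])); print(np.round(g(o.x).reshape(-1,2),1).tolist())
E
python3 fit0.py
```

```text
pad [ 0.49588631  0.22960387 -0.30750958  0.01235898] -17.61900136215139
[[-1.0, 0.3], [0.3, 0.6], [0.2, -1.2], [0.2, -0.7], [-0.6, 0.2], [-0.2, 0.7], [-0.2, -1.3], [-0.3, -0.5], [-1.3, 0.6], [0.6, 0.4], [-0.2, 1.3], [1.1, -0.4]]
foot [ 0.53191962 -0.19686039  0.2641555 ] 15.134995018095214
[[-0.7, 1.3], [-0.1, -0.0], [-0.4, 0.6], [0.4, 1.1]]
```

```bash
python3 - <<'E'
import cv2
b=cv2.imread("pics/side0.png")
def crop(im,x,y,w,h,k,n): cv2.imwrite(f"pics/{n}.png",cv2.resize(im[y:y+h,x:x+w],None,fx=k,fy=k,interpolation=cv2.INTER_CUBIC))
crop(b,345,110,100,110,5.4,"c_dv2")
E
```

```text
(no output)
```

View pics/c_dv2.png

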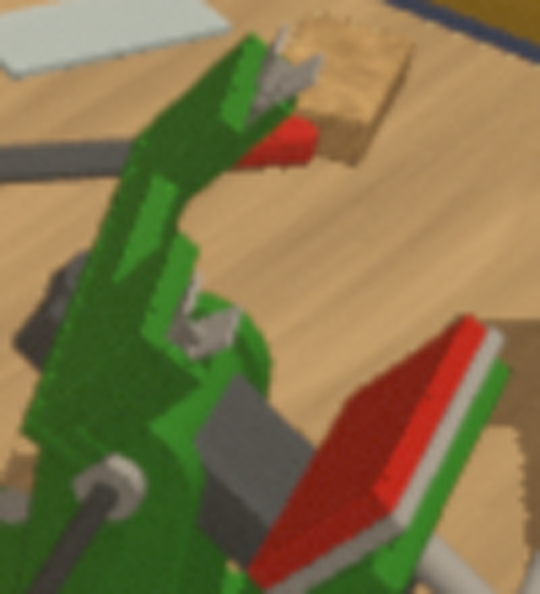

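```bash
cat > fit1.py <<'E'
from fit import *
mm=1e-3
foot=np.array([(80,-65,0),(80,65,0)])*mm
fs=np.array([[157,553],[403,508]])/4+[115,130]-0.4
foot2=np.array([(80,65,0),(-80,65,0)])*mm
fd=np.array([[38,467],[300,570]])/3.7+[310,110]-0.4
# far jaw points; y=None sign for halfwidth code 87
sc=[((14.5,-87,54),38,100),((14.5,-32,54),155,83),((14.5,32,54),283,66),((14.5,87,54),388,53),((4,-32,20),167,149),((4,32,20),294,133)]
sd=[((14.5,32,54),178,236),((4,32,54),197,243),((14.5,87,54),140,330),((4,87,54),160,338),((14.5,-87,54),250,33),((4,-87,54),268,40),((14.5,-32,54),222,122),((4,-32,54),240,130),((14.5,-32,20),155,175),((4,-32,20),178,185)]
def prep(l,k,o):
    return np.array([p[0] for p in l])*mm, np.array([[p[1]/k+o[0],p[2]/k+o[1]] for p in l])-0.4
A,a=prep(sc,4,(115,130)); B,b=prep(sd,5.4,(345,110))
def jaw(p,P,sw=True):
    P=P.copy(); m=np.abs(P[:,1])>.08; P[m,1]=np.sign(P[m,1])*p[7]
    H=Rz(p[2])@Ry(-p[3])
    t=np.array([p[0],p[1],0])+Rz(p[2])@np.array([p[5],0,p[6]])
    return P@(H@Rz(p[4])).T+t
def f(p):
    R=Rz(p[2]);t=np.array([p[0],p[1],0])
    return np.r_[(proj(S,foot@R.T+t)-fs).ravel(),(proj(D,foot2@R.T+t)-fd).ravel(),(proj(S,jaw(p,A))-a).ravel(),(proj(D,jaw(p,B))-b).ravel()]
o=least_squares(f,[.53,-.2,.26,.5,0,.0,.16,.087],loss='soft_l1'); p=o.x
print(np.round(p,4),np.rad2deg(p[2:5])); print(np.round(f(p).reshape(-1,2),1).tolist())
H=Rz(p[2])@Ry(-p[3]);print("seat",np.array([p[0],p[1],0])+Rz(p[2])@np.array([p[5],0,p[6]])); print(np.round(H,4).tolist())
J=o.jac;C=np.linalg.pinv(J.T@J)*.5;print(np.sqrt(np.diag(C)))
E
python3 fit1.py
```

```text
[ 0.5308 -0.1955  0.2543  0.5371  0.1765  0.0199  0.1778  0.0861] [14.56853571 30.77446168 10.11005767]
[[-0.4, 0.7], [0.2, -0.1], [-0.5, 0.8], [0.1, 1.9], [0.3, -0.7], [-0.2, -0.3], [0.2, -0.3], [-0.1, -0.5], [-1.4, 1.1], [-1.3, 0.4], [-0.6, -1.9], [0.6, 0.3], [-0.7, -0.2], [0.5, 1.9], [-0.4, -0.5], [0.5, 1.4], [-1.1, -1.2], [-0.0, 0.6], [0.1, -0.3], [0.1, 1.0]]
seat [ 0.55000549 -0.19054576  0.17780756]
[[0.8316, -0.2515, -0.4952], [0.2161, 0.9678, -0.1287], [0.5117, 0.0, 0.8592]]
[0.00112776 0.0005287  0.00976083 0.02918134 0.01263078 0.00165042
 0.00067483 0.00085726]
```

```bash
python3 -m crank '[{"linear":[0,0,-0.06],"delta_rot":[0,0,0],"gripper":100},{"linear":[-0.0496,0.0269,-0.0063],"delta_rot":[0,0,0],"gripper":100},{"linear":[-0.0496,0.0269,-0.0063],"delta_rot":[0,0,0],"gripper":100},{"linear":[-0.0496,0.0269,-0.0063],"delta_rot":[0,0,0],"gripper":100},{"linear":[-0.0496,0.0269,-0.0063],"delta_rot":[0,0,0],"gripper":100},{"linear":[-0.0496,0.0269,-0.0063],"delta_rot":[0,0,0],"gripper":100},{"linear":[-0.0496,0.0269,-0.0063],"delta_rot":[0,0,0],"gripper":100},{"linear":[-0.0496,0.0269,-0.0063],"delta_rot":[0,0,0],"gripper":100},{"linear":[-0.0496,0.0269,-0.0063],"delta_rot":[0,0,0],"gripper":100},{"linear":[-0.0496,0.0269,-0.0063],"delta_rot":[0,0,0],"gripper":100}]'
cat > cap.py <<'E'
import sys,cv2,numpy as np
from station import r,capture
n,out=sys.argv[1:3]
c=capture(n); np.save(out+".npy",c,allow_pickle=True); cv2.imwrite(f"pics/{out}.png",c["img"])
s=r.sense(); print(s["time_s"],np.round(s["tcp_pos"],4),np.round(s["ee_rot"],3).tolist(),np.round(s["joints"],1),np.round(s["wrist_force"],2),round(s["gripper_width"],3))
E
python3 cap.py wrist w1
```

```text
time_s: 1.4
tcp_pos: [0.5605, -0.1789, 0.3393]
ee_rot: [[-0.922, -0.387, -0.0], [-0.387, 0.922, 0.0], [0.0, 0.0, -1.0]]
wrist_force: [0.7, -1.4, 0.4]
gripper_width: 0.999
1.45 [ 0.5646 -0.1748  0.339 ] [[-0.92, -0.391, 0.003], [-0.391, 0.92, 0.001], [-0.003, 0.0, -1.0]] [ -1.6  15.5   7.4  -0.1 -81.8 -65.4] [3.42 0.41 0.27] 1.0
```

View pics/w1.png

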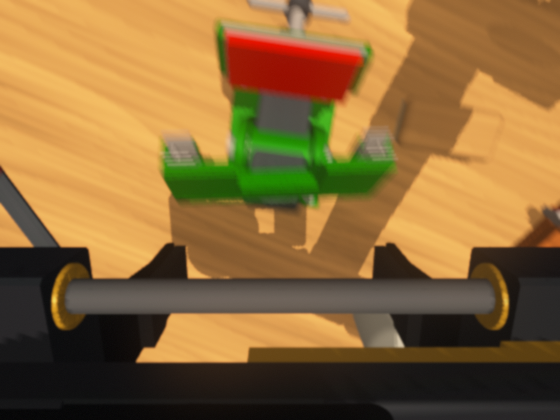

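```bash
python3 -m crank '[{"linear":[0,0,0],"delta_rot":[0,0,0],"gripper":100},{"linear":[0,0,0],"delta_rot":[0,0,0],"gripper":100}]' | head -2
python3 cap.py wrist w2
python3 -c "
import cv2
a=cv2.imread('pics/w2.png')
cv2.imwrite('pics/w2c.png',cv2.resize(a[10:230,150:410],None,fx=3,fy=3,interpolation=cv2.INTER_CUBIC)[:600])"
```

```text
time_s: 1.7
tcp_pos: [0.5591, -0.181, 0.3389]
1.75 [ 0.559  -0.1814  0.3391] [[-0.923, -0.385, -0.001], [-0.385, 0.923, 0.0], [0.001, 0.0, -1.0]] [ -2.2  15.2   7.    0.  -81.8 -65.1] [-0.15 -0.29 -0.05] 0.997
```

View pics/w2c.png

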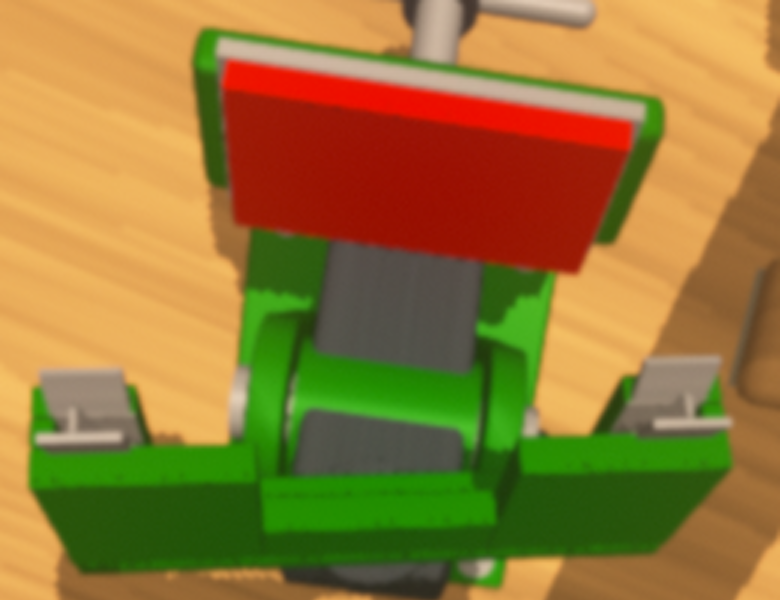

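```bash
cat > fit2.py <<'E'
import fit1
from fit1 import *
W=np.load("w2.npy",allow_pickle=True).item()
wj=[((14.5,-87,54),32,488),((14.5,-32,54),258,476),((4,-32,54),253,443),((14.5,32,54),522,473),((4,32,54),522,443),((14.5,87,54),728,465),((14.5,-32,20),262,530),((14.5,32,20),497,520),
((7.5,-80,67),37,438),((7.5,-60.5,67),123,437),((7.5,60.5,67),652,424),((7.5,80,67),728,424),((-7.5,-80,67),40,372),((-7.5,-60.5,67),122,372),((-7.5,60.5,67),643,358),((-7.5,80,67),718,358)]
wh=[((-95,-57,70),222,92),((-95,57,70),632,150),((-95,-57,0),235,225),((-95,57,0),580,272),((-105,-57,70),225,60),((-105,57,70),635,120)]
Cj,c=prep(wj,3,(150,10)); Ch,ch=prep(wh,3,(150,10))
def jaw2(p,P):
    P=P.copy(); m=np.abs(P[:,1])>.085; P[m,1]=np.sign(P[m,1])*p[7]
    t=np.array([p[0],p[1],0])+Rz(p[2])@np.array([p[5],0,p[6]])
    return P@(Rz(p[2])@Ry(-p[3])@Rz(p[4])).T+t
def head(p,P):
    t=np.array([p[0],p[1],0])+Rz(p[2])@np.array([p[5],0,p[6]])
    return (P+[0,0,p[8]])@(Rz(p[2])@Ry(-p[3])).T+t
fit1.jaw=jaw2
# per-camera pixel shift nuisance p[9:11] for wrist (calibration)
def F(p):
    return np.r_[f(p),(proj(W,jaw2(p,Cj))-c+p[9:11]).ravel(),(proj(W,head(p,Ch))-ch+p[9:11]).ravel(),p[8]*1000/10,p[9:11]/2]
o=least_squares(F,np.r_[fit1.p,0,0,0],loss='soft_l1');p=o.x
print(np.round(p,4),np.rad2deg(p[2:5])); print(np.round(F(p)[:-3].reshape(-1,2),1).tolist())
H=Rz(p[2])@Ry(-p[3]);print("seat",np.array([p[0],p[1],0])+Rz(p[2])@np.array([p[5],0,p[6]])); print(np.round(H,4).tolist())
J=o.jac;C=np.linalg.pinv(J.T@J)*.5;print(np.sqrt(np.diag(C)))
np.save("vise.npy",p)
E
python3 fit2.py|tail -8
```

```text
[ 0.5306 -0.1954  0.2528  0.5152  0.1797  0.0188  0.1783  0.0846 -0.0268
  0.3723 -2.2743] [14.48204156 29.51784746 10.29510937]
[[-0.4, 0.7], [0.3, -0.1], [-0.5, 0.8], [0.1, 2.0], [1.2, -1.1], [-0.1, -0.6], [0.2, -0.7], [-0.7, -0.9], [-1.4, 0.6], [-1.4, -0.2], [-0.4, -2.2], [0.8, -0.1], [-0.2, -1.1], [1.0, 0.9], [-0.6, -0.3], [0.3, 1.5], [-1.1, -1.5], [0.1, 0.2], [0.4, -0.3], [0.5, 1.0], [-0.1, -0.2], [-0.5, 1.7], [0.8, -1.0], [-0.4, 0.2], [-1.6, -3.2], [0.8, 0.9], [0.1, -2.0], [0.3, -1.1], [0.8, 0.1], [1.3, -0.3], [-1.6, -0.2], [-0.1, -0.9], [0.2, 1.6], [1.7, 1.1], [-0.9, 2.3], [0.5, 1.8], [-0.3, -1.8], [-0.5, 0.0], [0.6, 1.3], [-2.3, 2.5], [0.6, -1.4], [-0.7, -0.3]]
seat [ 0.54874728 -0.19070661  0.17825775]
[[0.8426, -0.2501, -0.477], [0.2176, 0.9682, -0.1232], [0.4927, 0.0, 0.8702]]
[9.95680655e-04 4.95600998e-04 3.59120743e-03 1.20835340e-02
 4.90893308e-03 1.24784787e-03 5.19712709e-04 4.11384475e-04
 1.75283940e-03 6.95707301e-01 7.10565560e-01]
```

```bash
python3 -m crank '[{"linear":[-0.0138,0.058,0],"delta_rot":[0,0,0],"gripper":100},{"linear":[-0.0138,0.058,0],"delta_rot":[0,0,0],"gripper":100},{"linear":[-0.0138,0.058,0],"delta_rot":[0,0,0],"gripper":100},{"linear":[-0.0138,0.058,0],"delta_rot":[0,0,0],"gripper":100},{"linear":[-0.0138,0.058,0],"delta_rot":[0,0,-0.144],"gripper":100},{"linear":[0,0.058,0.02],"delta_rot":[0,0,-0.144],"gripper":100},{"linear":[0,0.058,0.02],"delta_rot":[0,0,-0.144],"gripper":100},{"linear":[0,0,0.04],"delta_rot":[0,0,-0.144],"gripper":100},{"linear":[0,0,0.04],"delta_rot":[0,0,-0.144],"gripper":100},{"linear":[0,0,0.04],"delta_rot":[0,0,-0.144],"gripper":100}]'
python3 -m crank '[{"linear":[0,0,0],"delta_rot":[0,0,0],"gripper":100},{"linear":[0,0,0],"delta_rot":[0,0,0],"gripper":100}]' 
python3 cap.py wrist w3
```

```text
time_s: 3.0
tcp_pos: [0.4447, 0.2071, 0.1786]
ee_rot: [[-0.302, -0.953, 0.001], [-0.953, 0.302, 0.001], [-0.001, -0.001, -1.0]]
wrist_force: [-0.0, 0.3, -0.1]
gripper_width: 1.004
time_s: 3.25
tcp_pos: [0.4459, 0.2081, 0.181]
ee_rot: [[-0.308, -0.951, 0.003], [-0.951, 0.308, 0.001], [-0.002, -0.002, -1.0]]
wrist_force: [0.1, -0.2, 0.5]
gripper_width: 0.999
3.3 [0.4461 0.2085 0.1813] [[-0.307, -0.952, 0.003], [-0.952, 0.307, 0.002], [-0.003, -0.002, -1.0]] [ 44.   11.1 -21.5   0.  -57.2 -61.9] [-0.58 -0.55 -0.02] 1.0
```

View pics/w3.png

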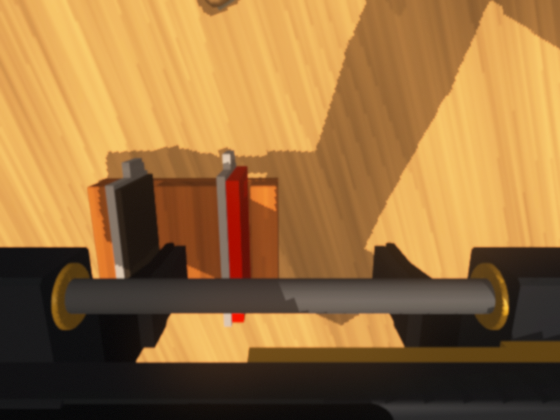

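```bash
python3 - <<'E'
from fit import *
import cv2
c=np.load("w3.npy",allow_pickle=True).item()
R=Rz(-.3075);t=np.array([.4959,.2296,.012])
P=np.array([(3,60,70),(-3,60,70),(-13,57,70),(3,-60,70),(-13,-57,70),(3,72,38),(-3,72,38)])*1e-3
q=proj(c,P@R.T+t);print(np.round(q,0).tolist())
im=c["img"].copy()
for x,y in q: cv2.circle(im,(int(round(x)),int(round(y))),2,(255,255,0),-1)
cv2.imwrite("pics/w3o.png",cv2.resize(im[140:340,80:300],None,fx=3,fy=3))
E
```

```text
[[224.0, 326.0], [232.0, 326.0], [245.0, 323.0], [217.0, 176.0], [240.0, 180.0], [230.0, 318.0], [237.0, 318.0]]
```

View pics/w3o.png

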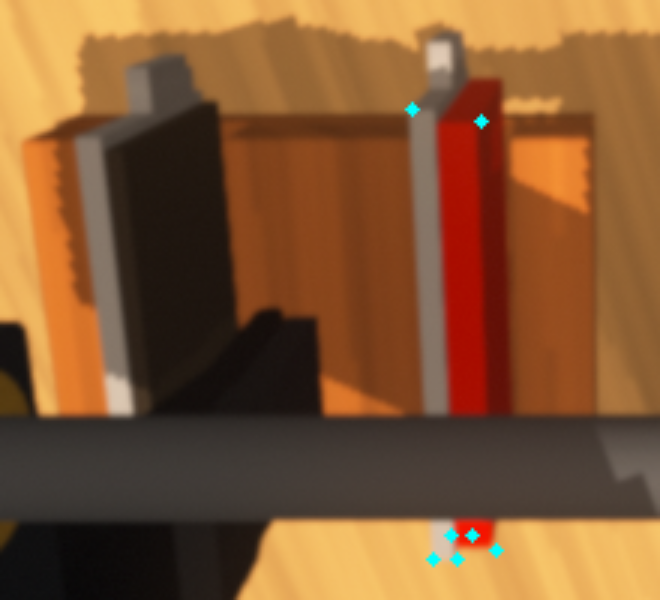

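```bash
python3 -m crank '[{"linear":[-0.0353,-0.036,0],"delta_rot":[0,0,0],"gripper":100},{"linear":[0,0,0.02],"delta_rot":[0,0,0],"gripper":100},{"linear":[0,0,0.04],"delta_rot":[0,0,0],"gripper":100},{"linear":[0,0,0.04],"delta_rot":[0,0,0],"gripper":100},{"linear":[0,0,0],"delta_rot":[0,0,0],"gripper":100},{"linear":[0,0,0],"delta_rot":[0,0,0],"gripper":100}]'
python3 cap.py side d4
python3 -c "
import cv2
a=cv2.imread('pics/d4.png')
cv2.imwrite('pics/d4c.png',cv2.resize(a[200:420,100:340],None,fx=2.6,fy=2.6))"
```

```text
time_s: 4.05
tcp_pos: [0.4915, 0.2318, 0.0817]
ee_rot: [[-0.305, -0.952, 0.004], [-0.952, 0.305, 0.002], [-0.003, -0.003, -1.0]]
wrist_force: [0.9, 0.0, 0.4]
gripper_width: 1.001
4.1 [0.4915 0.232  0.0819] [[-0.305, -0.952, 0.004], [-0.952, 0.305, 0.003], [-0.004, -0.003, -1.0]] [ 42.4  22.4 -21.8   0.1 -45.4 -60.2] [-0.01 -0.2   0.25] 1.001
```

View pics/d4c.png

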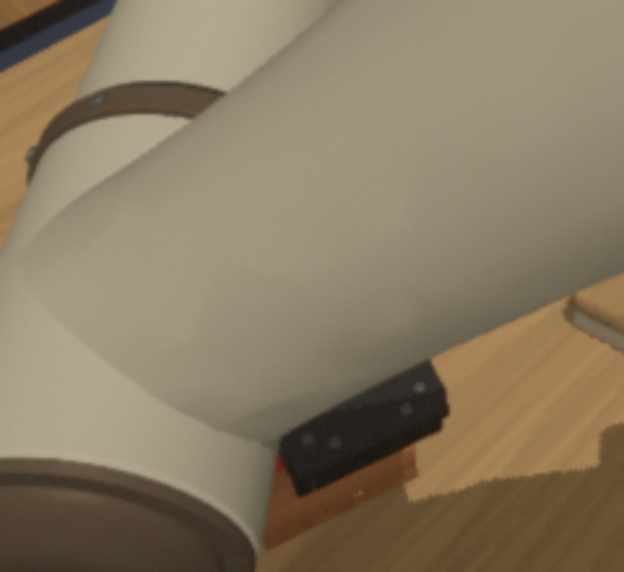

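```bash
python3 -m crank '[{"linear":[0,0,0.0325],"delta_rot":[0,0,0],"gripper":100},{"linear":[0,0,0],"delta_rot":[0,0,0],"gripper":100},{"linear":[0,0,0],"delta_rot":[0,0,0],"gripper":0},{"linear":[0,0,0],"delta_rot":[0,0,0],"gripper":0},{"linear":[0,0,0],"delta_rot":[0,0,0],"gripper":0},{"linear":[0,0,0],"delta_rot":[0,0,0],"gripper":0},{"linear":[0,0,0],"delta_rot":[0,0,0],"gripper":0},{"linear":[0,0,0],"delta_rot":[0,0,0],"gripper":0}]'
python3 cap.py wrist w5
```

```text
time_s: 5.1
tcp_pos: [0.4897, 0.2308, 0.0467]
ee_rot: [[-0.305, -0.952, -0.0], [-0.952, 0.305, -0.0], [0.0, 0.0, -1.0]]
wrist_force: [-0.1, 0.2, 0.1]
gripper_width: 0.403
5.15 [0.4898 0.2308 0.0467] [[-0.305, -0.952, -0.0], [-0.952, 0.305, -0.0], [0.0, 0.0, -1.0]] [ 42.4  25.2 -23.8   0.  -41.  -60.2] [-0.26  0.21  0.15] 0.356
```

View pics/w5.png

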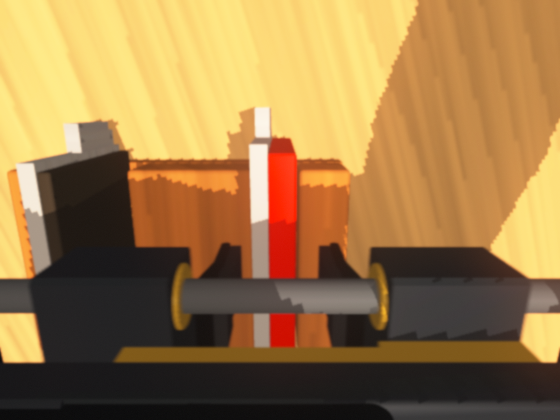

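```bash
python3 -m crank '[{"linear":[0,0,0],"delta_rot":[0,0,0],"gripper":0},{"linear":[0,0,0],"delta_rot":[0,0,0],"gripper":0},{"linear":[0,0,0],"delta_rot":[0,0,0],"gripper":0},{"linear":[0,0,0],"delta_rot":[0,0,0],"gripper":0},{"linear":[0,0,0],"delta_rot":[0,0,0],"gripper":0}]'
python3 cap.py wrist w6
```

```text
time_s: 5.78
tcp_pos: [0.49, 0.2309, 0.0468]
ee_rot: [[-0.305, -0.952, 0.0], [-0.952, 0.305, 0.0], [-0.0, -0.0, -1.0]]
wrist_force: [0.1, 0.6, 0.6]
gripper_width: 0.18
5.825 [0.49   0.2309 0.0469] [[-0.305, -0.952, 0.0], [-0.952, 0.305, 0.0], [-0.0, -0.0, -1.0]] [ 42.4  25.2 -23.8   0.  -41.  -60.2] [1.09 1.08 0.62] 0.181
```

View pics/w6.png

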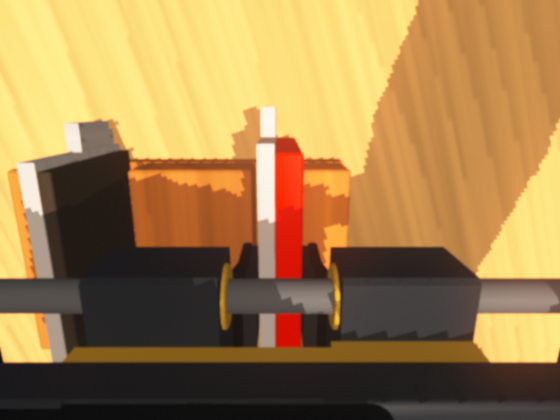

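```bash
python3 - <<'E'
from fit import *
import cv2
c=np.load("w6.npy",allow_pickle=True).item()
im=c["img"];cv2.imwrite("pics/w6c.png",cv2.resize(im[95:175,230:320],None,fx=6,fy=6,interpolation=cv2.INTER_CUBIC))
W=c["world_from_camera"]
T=np.eye(4);T[:3,:3]=np.array([[-.305,-.952,0],[-.952,.305,0],[0,0,-1]]);T[:3,3]=[.49,.2309,.0468]
print(np.round(np.linalg.inv(T)@W,4).tolist())
# pad frame in tool: x_pad=-y_t, y_pad=-x_t, z_pad=-z_t
Rp=np.array([[0,-1,0],[-1,0,0],[0,0,-1.]])
P=np.array([(3,-60,70),(-3,-60,70),(-13,-57,70),(-3,-57,70),(3,-72,38),(-3,-72,38)])*1e-3
for u in (0,):
    o=np.array([u,-.005,0.0347])  # pad origin in tool
    print(np.round(proj(c,(P@Rp.T+o)@T[:3,:3].T+T[:3,3]),1).tolist())
E
```

```text
[[-0.0002, -0.9659, -0.2603, 0.0712], [1.0003, -0.0002, 0.0002, 0.0002], [-0.0002, -0.2602, 0.9656, -0.162], [0.0, 0.0, 0.0, 1.0]]
[[255.1, 142.1], [273.0, 142.1], [302.8, 151.1], [273.1, 151.1], [259.5, 105.5], [274.2, 105.4]]
```

View pics/w6c.png

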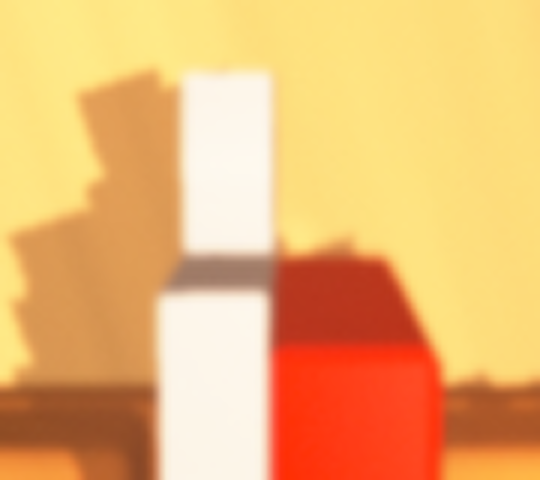

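```bash
python3 -m crank '[{"linear":[0,0,-0.01],"delta_rot":[0,0,0],"gripper":0},{"linear":[0,0,-0.04],"delta_rot":[0,0,0],"gripper":0},{"linear":[0,0,-0.05],"delta_rot":[0,0,0],"gripper":0},{"linear":[0,0,-0.06],"delta_rot":[0,0,0],"gripper":0},{"linear":[0,0,-0.06],"delta_rot":[0,0,0],"gripper":0},{"linear":[0,0,-0.06],"delta_rot":[0,0,0],"gripper":0},{"linear":[0,0,-0.03],"delta_rot":[0,0,0],"gripper":0}]'
cat > plan.py <<'E'
import sys
from fit import *
from station import r
p=np.load("vise.npy")
Rp=np.array([[0,-1,0],[-1,0,0],[0,0,-1.]]); o=np.array([-.0004,-.005,.0347])
H=Rz(p[2])@Ry(-p[3]); seat=np.array([p[0],p[1],0])+Rz(p[2])@np.array([p[5],0,p[6]])
def target(h,sw=p[4],dx=0,dy=0):
    R=H@Rz(sw)@Rp.T
    t=seat+H@np.array([dx,dy,h])-R@o
    return R,t
def padnow(s=None):
    s=s or r.sense(); R=s["ee_rot"]; P=s["tcp_pos"]+R@o
    Rl=H.T@(R@Rp); return H.T@(P-seat)*1000, np.rad2deg(Ro.from_matrix(Rl).as_rotvec())
if __name__=="__main__":
    h=float(sys.argv[1]); R,t=target(h); s=r.sense(); E=s["ee_rot"]
    d=t-s["tcp_pos"]; rv=Ro.from_matrix(E.T@R).as_rotvec()
    print("tcp",s["tcp_pos"],"target",t,"d_world",d); print("lin tool now",np.round(E.T@d,4),"lin in target frame",np.round(R.T@d,4),"rotvec",np.round(rv,4),np.linalg.norm(rv))
    print("pad in seat mm",np.round(padnow(s)[0],1),"rot deg",np.round(padnow(s)[1],2), "F",np.round(s["wrist_force"],1), s["gripper_width"])
E
python3 plan.py 0.12
```

```text
time_s: 6.7
tcp_pos: [0.4896, 0.2307, 0.3607]
ee_rot: [[-0.305, -0.952, 0.003], [-0.952, 0.305, 0.003], [-0.004, -0.002, -1.0]]
wrist_force: [-0.0, 0.2, -3.0]
gripper_width: 0.184
tcp [0.48964496 0.23073783 0.36069786] target [ 0.4711864  -0.21206867  0.31048945] d_world [-0.01845855 -0.4428065  -0.05020841]
lin tool now [ 0.4275 -0.1174  0.0487] lin in target frame [ 0.3929  0.2103 -0.0197] rotvec [ 0.5136 -0.0973 -0.7264] 0.8949682265384399
pad in seat mm [118.7 420.6 102.6] rot deg [ -8.12  28.53 -31.56] F [-0.   0.2 -3. ] 0.18405307255566236
```

```bash
python3 -m crank '[{"linear":[0.0535,-0.0147,0],"delta_rot":[0,0,0],"gripper":0},{"linear":[0.0535,-0.0147,0],"delta_rot":[0,0,0],"gripper":0},{"linear":[0.0535,-0.0147,0],"delta_rot":[0,0,0],"gripper":0},{"linear":[0.0535,-0.0147,0],"delta_rot":[0,0,0],"gripper":0},{"linear":[0.0535,-0.0147,0],"delta_rot":[0,0,0],"gripper":0},{"linear":[0.0535,-0.0147,0],"delta_rot":[0,0,0],"gripper":0},{"linear":[0.0535,-0.0147,0],"delta_rot":[0,0,0],"gripper":0},{"linear":[0.0535,-0.0147,0],"delta_rot":[0,0,0],"gripper":0}]'
python3 -m crank '[{"linear":[0,0,0],"delta_rot":[0.0856,-0.0162,-0.1211],"gripper":0},{"linear":[0,0,0],"delta_rot":[0.0856,-0.0162,-0.1211],"gripper":0},{"linear":[0,0,0],"delta_rot":[0.0856,-0.0162,-0.1211],"gripper":0},{"linear":[0,0,0],"delta_rot":[0.0856,-0.0162,-0.1211],"gripper":0},{"linear":[0,0,0],"delta_rot":[0.0856,-0.0162,-0.1211],"gripper":0},{"linear":[0,0,0],"delta_rot":[0.0856,-0.0162,-0.1211],"gripper":0},{"linear":[0,0,0],"delta_rot":[0,0,0],"gripper":0},{"linear":[0,0,0],"delta_rot":[0,0,0],"gripper":0}]'
python3 plan.py 0.12; python3 cap.py wrist w7; python3 cap.py scene s7;python3 cap.py side d7
```

```text
time_s: 7.7
tcp_pos: [0.4699, -0.2139, 0.3564]
ee_rot: [[-0.305, -0.952, -0.001], [-0.952, 0.305, 0.001], [-0.001, 0.002, -1.0]]
wrist_force: [1.7, 0.2, -2.8]
gripper_width: 0.181
time_s: 8.7
tcp_pos: [0.4707, -0.2126, 0.3564]
ee_rot: [[0.396, -0.788, 0.472], [-0.914, -0.387, 0.12], [0.088, -0.479, -0.873]]
wrist_force: [0.3, 1.1, -3.5]
gripper_width: 0.181
tcp [ 0.47072282 -0.21262242  0.35642049] target [ 0.4711864  -0.21206867  0.31048945] d_world [ 0.00046359  0.00055375 -0.04593104]
lin tool now [-0.0044  0.0214  0.0404] lin in target frame [-0.0044  0.0217  0.0403] rotvec [ 0.0067 -0.0006 -0.0008] 0.006814790084471975
pad in seat mm [ 21.9  -0.5 160.2] rot deg [-0.07  0.38 10.25] F [ 0.3  1.1 -3.5] 0.18115490947072171
8.75 [ 0.471  -0.2125  0.3564] [[0.396, -0.787, 0.472], [-0.914, -0.388, 0.12], [0.089, -0.479, -0.873]] [-15.5  -3.2 -10.7 -16.6 -57.7  46.1] [ 0.55 -0.36 -2.43] 0.181
8.8 [ 0.4712 -0.2123  0.3564] [[0.397, -0.787, 0.472], [-0.914, -0.389, 0.121], [0.089, -0.479, -0.873]] [-15.5  -3.1 -10.7 -16.6 -57.7  46.1] [-0.33  0.99 -2.73] 0.184
8.85 [ 0.4713 -0.2123  0.3564] [[0.397, -0.787, 0.473], [-0.913, -0.389, 0.121], [0.089, -0.48, -0.873]] [-15.5  -3.1 -10.7 -16.7 -57.7  46.1] [ 0.08  0.51 -2.83] 0.182
```

View pics/w7.png

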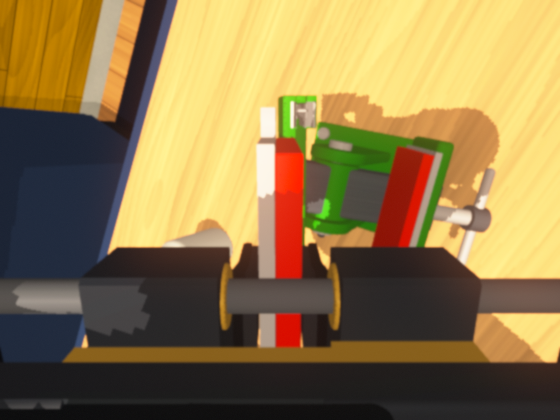

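View pics/s7.png

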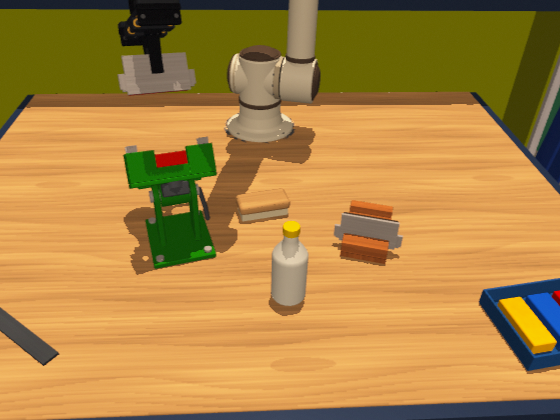

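View pics/d7.png

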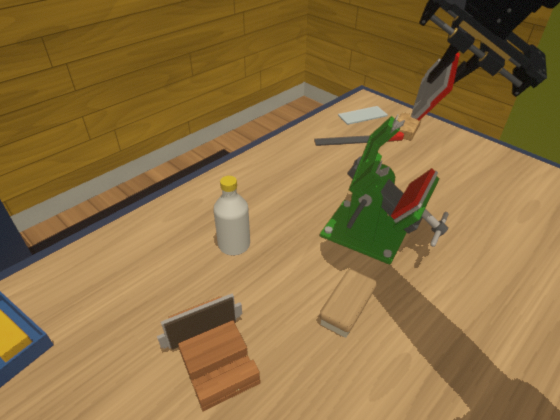

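```bash
python3 -m crank '[{"linear":[0,0.0217,0],"delta_rot":[0.006,0,0],"gripper":0},{"linear":[-0.0042,0,0.03],"delta_rot":[0,0,0],"gripper":0},{"linear":[0,0,0.01],"delta_rot":[0,0,0],"gripper":0},{"linear":[0,0,0],"delta_rot":[0,0,0],"gripper":0},{"linear":[0,0,0],"delta_rot":[0,0,0],"gripper":0},{"linear":[0,0,0],"delta_rot":[0,0,0],"gripper":0}]'|head -1
python3 plan.py 0.12; python3 cap.py wrist w8; python3 cap.py scene s8; python3 cap.py side d8
python3 - <<'E'
import cv2
for n,(x,y,w,h),k in (("w8",(200,60,200,200),3),("s8",(100,60,150,150),4),("d8",(320,40,200,200),3)):
    a=cv2.imread(f"pics/{n}.png");cv2.imwrite(f"pics/{n}c.png",cv2.resize(a[y:y+h,x:x+w],None,fx=k,fy=k,interpolation=cv2.INTER_CUBIC))
E
```

```text
time_s: 9.6
tcp [ 0.47192107 -0.2125843   0.31222589] target [ 0.4711864  -0.21206867  0.31048945] d_world [-0.00073467  0.00051563 -0.00173644]
lin tool now [-0.0009  0.0012  0.0012] lin in target frame [-0.0009  0.0012  0.0012] rotvec [-0.0027 -0.0024  0.0017] 0.004010240401854334
pad in seat mm [  1.5  -0.7 121.2] rot deg [-0.13 -0.16 10.4 ] F [-1.   0.4 -3.4] 0.18249902612652721
9.65 [ 0.4718 -0.2126  0.3121] [[0.397, -0.782, 0.48], [-0.913, -0.388, 0.122], [0.091, -0.487, -0.869]] [-15.9  -1.8 -15.2 -18.4 -51.8  49. ] [-0.57 -0.13 -3.07] 0.185
9.7 [ 0.4717 -0.2125  0.3119] [[0.397, -0.783, 0.48], [-0.913, -0.388, 0.122], [0.091, -0.487, -0.869]] [-15.9  -1.8 -15.2 -18.4 -51.8  49. ] [ 0.28 -0.01 -3.7 ] 0.184
9.75 [ 0.4717 -0.2125  0.3117] [[0.397, -0.783, 0.479], [-0.913, -0.388, 0.122], [0.09, -0.486, -0.869]] [-15.9  -1.8 -15.2 -18.5 -51.8  49. ] [-0.56  0.01 -3.16] 0.179
```

View pics/w8c.png

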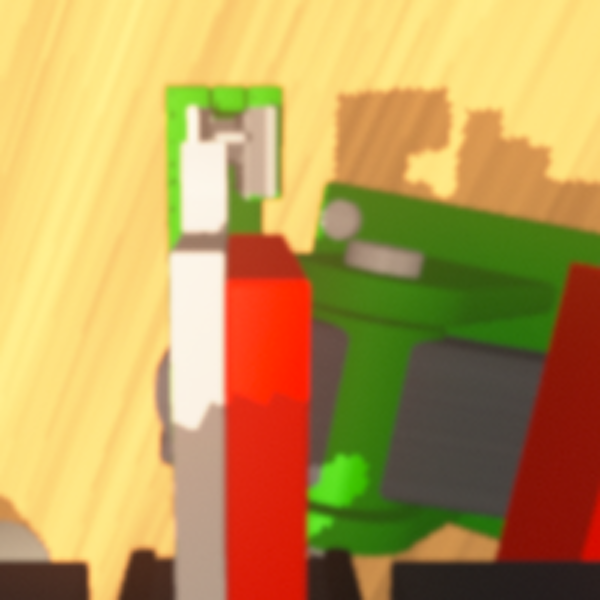

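View pics/s8c.png

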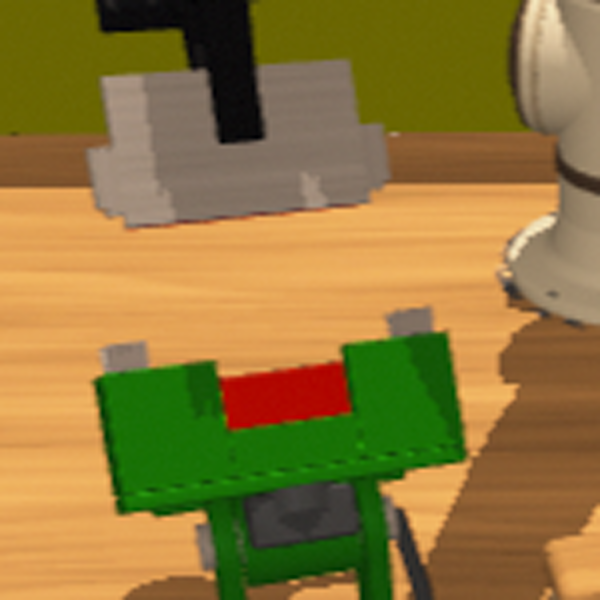

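View pics/d8c.png

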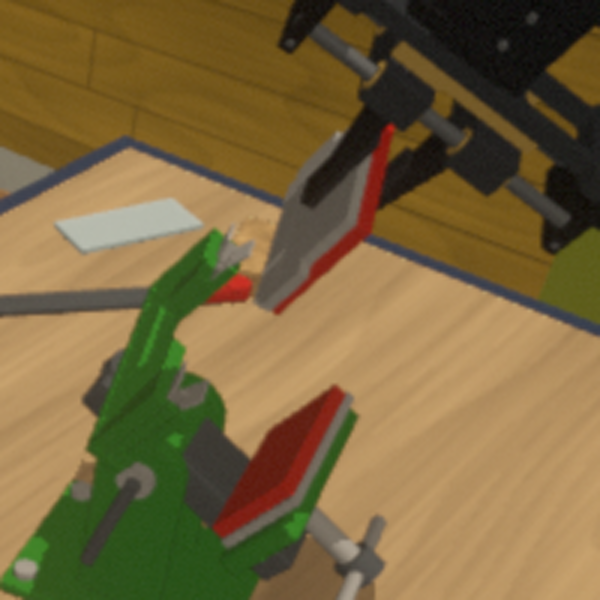

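```bash
cat > ov.py <<'E'
import sys,cv2
from plan import *
n,x,y,w,h,k=sys.argv[1],*map(int,sys.argv[2:7])
c=np.load(n+".npy",allow_pickle=True).item()
J=H@Rz(p[4])
def dr(P,col):
    q=(proj(c,np.array(P)*1e-3@J.T+seat)-[x,y]+.5)*k
    cv2.polylines(im,[np.round(q).astype(int)],False,col,1)
im=cv2.resize(c["img"][y:y+h,x:x+w],None,fx=k,fy=k,interpolation=cv2.INTER_CUBIC)
for s in(-1,1):
    for sx in(-1,1):
        dr([(7.5*sx,60.5*s,67),(7.5*sx,80*s,67),(4*sx,80*s,54),(4*sx,60.5*s,54),(7.5*sx,60.5*s,67)],(255,255,0))
    dr([(14.5,32*s,54),(14.5,84.6*s,54),(4,84.6*s,54),(4,32*s,54),(14.5,32*s,54),(14.5,32*s,20),(4,32*s,20),(4,32*s,54)],(255,0,255))
cv2.imwrite(f"pics/{n}o.png",im)
E
python3 ov.py w8 200 60 200 200 3; python3 ov.py s8 100 60 150 150 4; python3 ov.py w2 150 10 260 200 3; python3 ov.py d8 340 100 120 120 5
```

```text
(no output)
```

View pics/w8o.png

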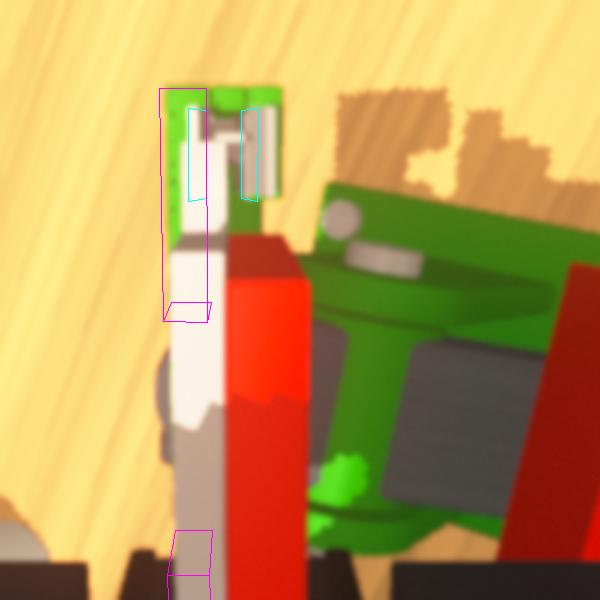

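View pics/w2o.png

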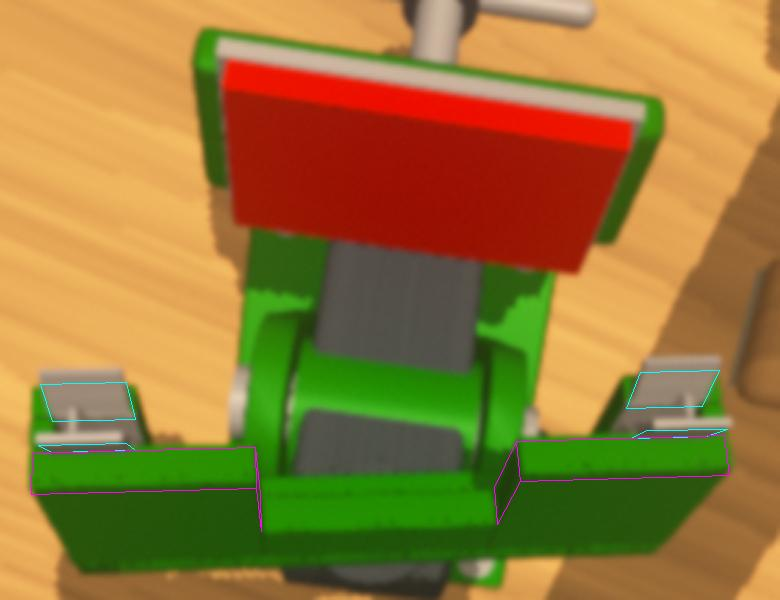

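View pics/s8o.png

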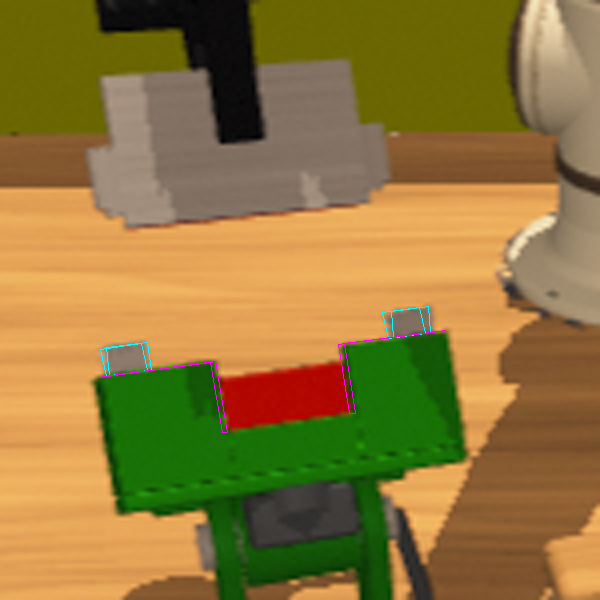

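View pics/d8o.png

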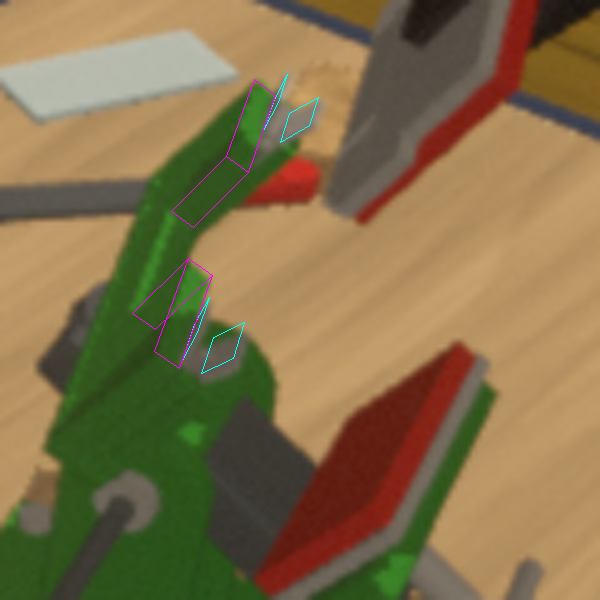

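```bash
cat > fit3.py <<'E'
import fit1
from fit1 import *
W=np.load("w2.npy",allow_pickle=True).item();V=np.load("w8.npy",allow_pickle=True).item()
wj=[((14.5,-87,54),32,488),((14.5,-32,54),258,476),((4,-32,54),253,443),((14.5,32,54),522,473),((4,32,54),522,443),((14.5,87,54),728,465),((14.5,-32,20),262,530),((14.5,32,20),497,520),
((7.5,-80,67),37,433),((7.5,-60.5,67),123,432),((7.5,60.5,67),652,420),((7.5,80,67),728,420),((-7.5,-80,67),41,375),((-7.5,-60.5,67),122,375),((-7.5,60.5,67),643,361),((-7.5,80,67),718,361)]
vj=[((7.5,-80,67),201,106),((-7.5,-80,67),262,107),((-4,-60.5,54),243,197),((14.5,-87,54),166,87),((-7.5,-60.5,67),262,197)]
Cj,c=prep(wj,3,(150,10)); Vj,v=prep(vj,3,(200,60))
# near pad: free z offset
wh=[((-95,-57,70),222,92),((-95,57,70),632,150),((-95,-57,0),235,225),((-95,57,0),580,272),((-105,-57,70),225,60),((-105,57,70),635,120)]
Ch,ch=prep(wh,3,(150,10))
def jaw2(p,P):
    P=P.copy(); m=np.abs(P[:,1])>.085; P[m,1]=np.sign(P[m,1])*p[7]
    t=np.array([p[0],p[1],0])+Rz(p[2])@np.array([p[5],0,p[6]])
    return P@(Rz(p[2])@Ry(-p[3])@Rz(p[4])).T+t
def head(p,P):
    t=np.array([p[0],p[1],0])+Rz(p[2])@np.array([p[5],0,p[6]])
    return (P+[0,0,p[8]])@(Rz(p[2])@Ry(-p[3])).T+t
def parts(p):
    R=Rz(p[2]);t=np.array([p[0],p[1],0]);ns=p[9:11];nd=p[11:13]
    return [proj(S,foot@R.T+t)-fs+ns,proj(D,foot2@R.T+t)-fd+nd,proj(S,jaw2(p,A))-a+ns,proj(D,jaw2(p,B))-b+nd,proj(W,jaw2(p,Cj))-c,proj(V,jaw2(p,Vj))-v,(proj(W,head(p,Ch))-ch)]
def F(p): return np.r_[np.concatenate([x.ravel() for x in parts(p)]),p[9:13]/2]
o=least_squares(F,np.r_[fit1.p,-.027,0,0,0,0],loss='soft_l1');p=o.x
print(np.round(p,4),np.rad2deg(p[2:5]))
for x in parts(p): print(np.round(x,1).tolist())
H=Rz(p[2])@Ry(-p[3]);print("seat",np.array([p[0],p[1],0])+Rz(p[2])@np.array([p[5],0,p[6]]))
J=o.jac;C=np.linalg.pinv(J.T@J)*.5;print(np.sqrt(np.diag(C)))
np.save("vise.npy",p)
E
python3 fit3.py|tail -13; python3 plan.py .12; python3 ov.py w8 200 60 200 200 3;  python3 ov.py w2 150 10 260 200 3
```

```text
0.5386  0.8445 -1.0202 -0.3454] [14.411879   29.4720276  10.45753725]
[[-0.2, 0.7], [0.4, -0.0]]
[[-0.4, 0.8], [0.2, 2.1]]
[[1.6, -0.8], [0.2, -0.3], [0.5, -0.3], [-0.5, -0.5], [-1.1, 0.9], [-1.1, 0.2]]
[[-0.4, -2.3], [0.8, -0.2], [-0.1, -1.1], [1.1, 0.9], [-0.7, -0.5], [0.2, 1.3], [-1.1, -1.7], [0.0, 0.1], [0.3, -0.5], [0.4, 0.8]]
[[-0.6, -0.4], [-0.8, 1.5], [0.5, -1.2], [-0.6, -0.1], [-1.8, -3.5], [0.8, 0.6], [-0.2, -1.9], [0.1, -1.1], [0.3, 1.5], [0.9, 1.1], [-1.6, 0.7], [-0.2, -0.0], [-0.6, 0.3], [1.3, -0.3], [-0.9, 0.8], [0.5, 0.3]]
[[-2.4, 0.7], [0.7, 0.3], [1.4, 0.6], [-0.4, 0.5], [0.5, 1.5]]
[[-0.6, -2.0], [-0.6, 0.1], [0.4, 1.6], [-2.5, 3.0], [0.4, -1.6], [-0.7, -0.2]]
seat [ 0.54695864 -0.19137125  0.17831698]
[1.13614565e-03 3.37061963e-04 3.48844311e-03 1.26129266e-02
 4.29376926e-03 1.28567560e-03 5.85229600e-04 3.63476530e-04
 1.76913863e-03 3.34057167e-01 3.66305174e-01 2.93016895e-01
 3.57105399e-01]
tcp [ 0.47165089 -0.21248346  0.31169225] target [ 0.46948062 -0.21262451  0.31061477] d_world [-0.00217028 -0.00014105 -0.00107748]
lin tool now [-0.0008  0.0023 -0.0001] lin in target frame [-0.0008  0.0023 -0.0001] rotvec [-0.003  -0.0014 -0.0005] 0.0033595360324685662
pad in seat mm [  2.5  -0.4 119.9] rot deg [-0.06 -0.18 10.43] F [-0.6  0.  -3.2] 0.17863926513897105
```

View pics/w8o.png

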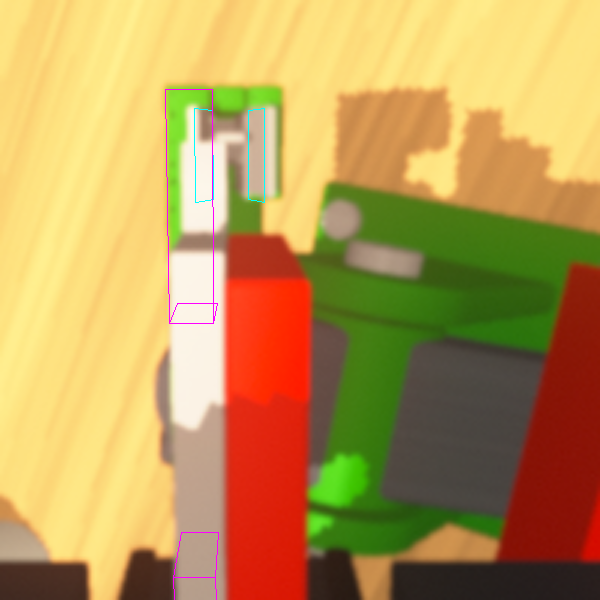

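View pics/w2o.png

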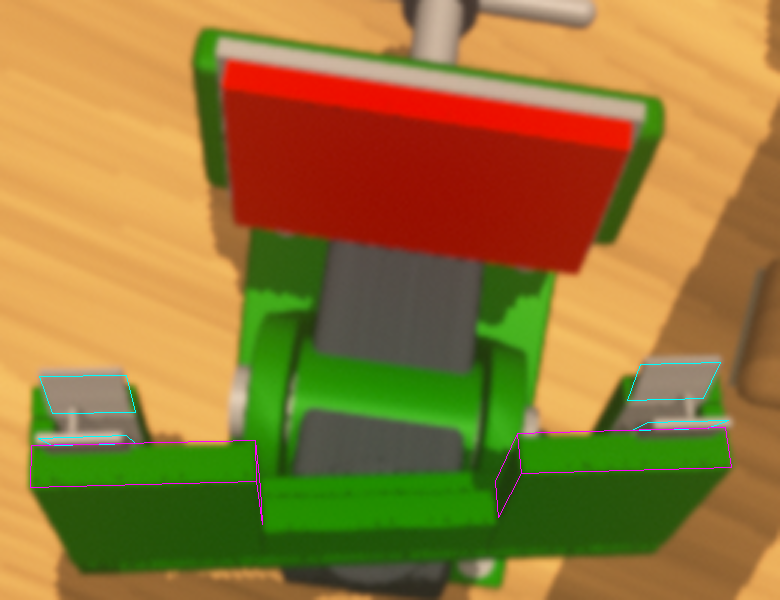

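```bash
python3 -m crank '[{"linear":[-0.0006,0.0032,0.02],"delta_rot":[-0.002,0,0],"gripper":0},{"linear":[0,0,0.025],"delta_rot":[0,0,0],"gripper":0},{"linear":[0,0,0.01],"delta_rot":[0,0,0],"gripper":0},{"linear":[0,0,0],"delta_rot":[0,0,0],"gripper":0},{"linear":[0,0,0],"delta_rot":[0,0,0],"gripper":0},{"linear":[0,0,0],"delta_rot":[0,0,0],"gripper":0}]'|head -1
python3 plan.py 0.05; python3 cap.py wrist w9;python3 cap.py scene s9;python3 cap.py side d9
python3 - <<'E'
import cv2
for n,(x,y,w,h),k in (("s9",(100,80,150,150),4),("d9",(340,80,140,130),4),("w9",(230,70,100,100),6)):
    a=cv2.imread(f"pics/{n}.png");cv2.imwrite(f"pics/{n}c.png",cv2.resize(a[y:y+h,x:x+w],None,fx=k,fy=k,interpolation=cv2.INTER_CUBIC))
E
```

```text
time_s: 10.5
tcp [ 0.49533536 -0.20658073  0.26279433] target [ 0.50283675 -0.20405274  0.24967305] d_world [ 0.00750139  0.00252799 -0.01312129]
lin tool now [-0.0005 -0.0005  0.0153] lin in target frame [-0.0005 -0.0005  0.0153] rotvec [-0.0017 -0.002  -0.0001] 0.0026796376517492955
pad in seat mm [-0.3 -0.6 65.3] rot deg [-0.11 -0.11 10.45] F [ 0.7  0.4 -1.6] 0.18048692868423774
10.55 [ 0.4953 -0.2065  0.2627] [[0.397, -0.783, 0.479], [-0.913, -0.388, 0.121], [0.091, -0.485, -0.87]] [-14.2   2.1 -18.2 -19.5 -44.9  49.9] [-0.65 -0.12 -3.69] 0.183
10.6 [ 0.4952 -0.2065  0.2624] [[0.397, -0.784, 0.478], [-0.913, -0.388, 0.121], [0.091, -0.485, -0.87]] [-14.2   2.1 -18.2 -19.5 -44.9  49.9] [ 0.22  0.74 -3.95] 0.178
10.65 [ 0.4952 -0.2064  0.2623] [[0.397, -0.784, 0.478], [-0.913, -0.388, 0.122], [0.09, -0.485, -0.87]] [-14.2   2.1 -18.2 -19.5 -44.9  49.9] [-0.4  -0.16 -3.13] 0.183
```

View pics/w9c.png

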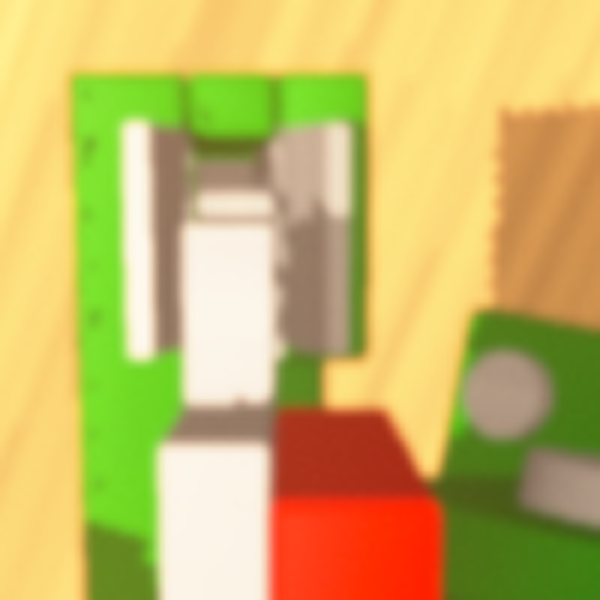

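View pics/s9c.png

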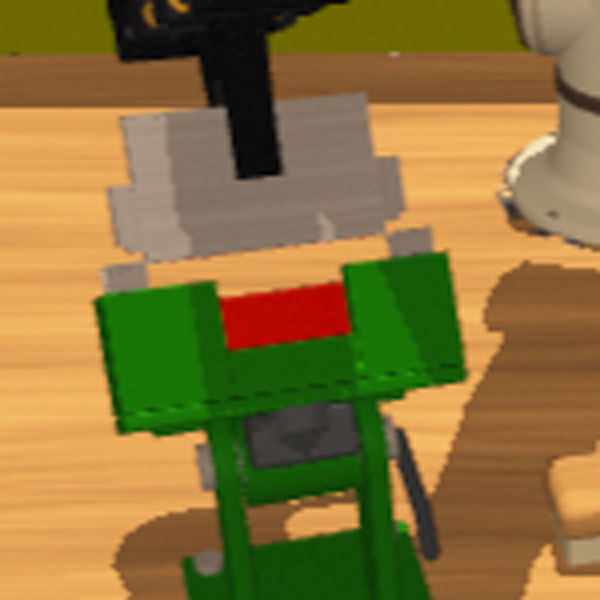

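View pics/d9c.png

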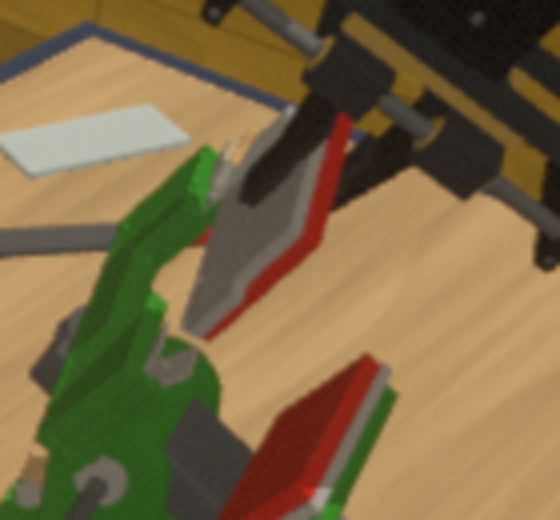

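```bash
python3 -m crank '[{"linear":[-0.0004,-0.0004,0.006],"delta_rot":[0,0,0],"gripper":0},{"linear":[0,0,0.006],"delta_rot":[0,0,0],"gripper":0},{"linear":[0,0,0.005],"delta_rot":[0,0,0],"gripper":0},{"linear":[0,0,0],"delta_rot":[0,0,0],"gripper":0},{"linear":[0,0,0],"delta_rot":[0,0,0],"gripper":0}]'|head -1
python3 plan.py 0.03; python3 cap.py wrist w10
python3 - <<'E'
import cv2
for n,(x,y,w,h),k in (("w10",(230,70,100,100),6),):
    a=cv2.imread(f"pics/{n}.png");cv2.imwrite(f"pics/{n}c.png",cv2.resize(a[y:y+h,x:x+w],None,fx=k,fy=k,interpolation=cv2.INTER_CUBIC))
E
```

```text
time_s: 11.28
tcp [ 0.50344452 -0.20371698  0.24700844] target [ 0.51236707 -0.20160366  0.23226113] d_world [ 0.00892255  0.00211331 -0.01474731]
lin tool now [ 0.0003 -0.0007  0.0173] lin in target frame [ 0.0003 -0.0007  0.0173] rotvec [-0.0001 -0.0006 -0.0004] 0.0007344796478531113
pad in seat mm [-0.7  0.2 47.3] rot deg [-3.000e-02 -1.000e-02  1.043e+01] F [-0.4 -0.9 -2.3] 0.18123272307794283
11.325 [ 0.5034 -0.2038  0.2471] [[0.397, -0.784, 0.477], [-0.913, -0.388, 0.122], [0.09, -0.484, -0.87]] [-13.6   3.5 -18.9 -19.8 -42.8  50.1] [-1.2  -0.32 -3.41] 0.183
```

View pics/w10c.png

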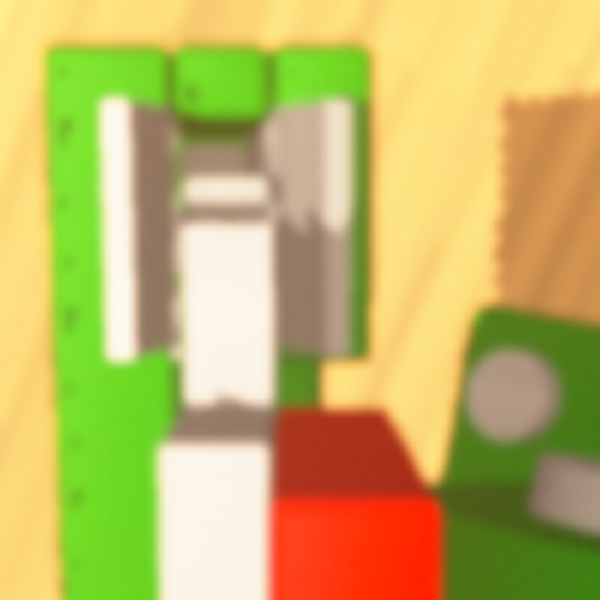

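```bash
python3 -m crank '[{"linear":[0,-0.001,0.002],"delta_rot":[0,0,0],"gripper":0},{"linear":[0,0,0.003],"delta_rot":[0,0,0],"gripper":0},{"linear":[0,0,0],"delta_rot":[0,0,0],"gripper":0}]'|grep force
python3 plan.py 0.03
python3 -m crank '[{"linear":[0,0,0.003],"delta_rot":[0,0,0],"gripper":0},{"linear":[0,0,0],"delta_rot":[0,0,0],"gripper":0}]'|grep force
python3 plan.py 0.03
python3 cap.py wrist w11
python3 - <<'E'
import cv2
for n,(x,y,w,h),k in (("w11",(230,70,100,100),6),):
    a=cv2.imread(f"pics/{n}.png");cv2.imwrite(f"pics/{n}c.png",cv2.resize(a[y:y+h,x:x+w],None,fx=k,fy=k,interpolation=cv2.INTER_CUBIC))
E
```

```text
wrist_force: [-0.0, 0.4, -2.3]
tcp [ 0.50667644 -0.20266416  0.24305492] target [ 0.51236707 -0.20160366  0.23226113] d_world [ 0.00569063  0.0010605  -0.0107938 ]
lin tool now [0.0003 0.0004 0.0122] lin in target frame [0.0003 0.0003 0.0122] rotvec [-0.0003 -0.0006 -0.0006] 0.000922970292009782
pad in seat mm [ 0.3  0.4 42.2] rot deg [-0.03 -0.02 10.42] F [-0.   0.4 -2.3] 0.18273697552612692
wrist_force: [-1.9, 1.0, 1.7]
tcp [ 0.50812619 -0.20254133  0.24117531] target [ 0.51236707 -0.20160366  0.23226113] d_world [ 0.00424088  0.00093767 -0.00891418]
lin tool now [0.     0.0006 0.0099] lin in target frame [0.     0.0006 0.0099] rotvec [-0.001  -0.0015 -0.0001] 0.001834224140782477
pad in seat mm [ 0.7  0.1 39.9] rot deg [-0.08 -0.07 10.45] F [-1.9  1.   1.7] 0.17997766541775945
12.0 [ 0.5081 -0.2025  0.2411] [[0.397, -0.784, 0.478], [-0.913, -0.389, 0.121], [0.091, -0.485, -0.87]] [-13.3   4.2 -19.  -20.  -41.9  50.1] [-1.62  0.57  1.49] 0.182
```

View pics/w11c.png

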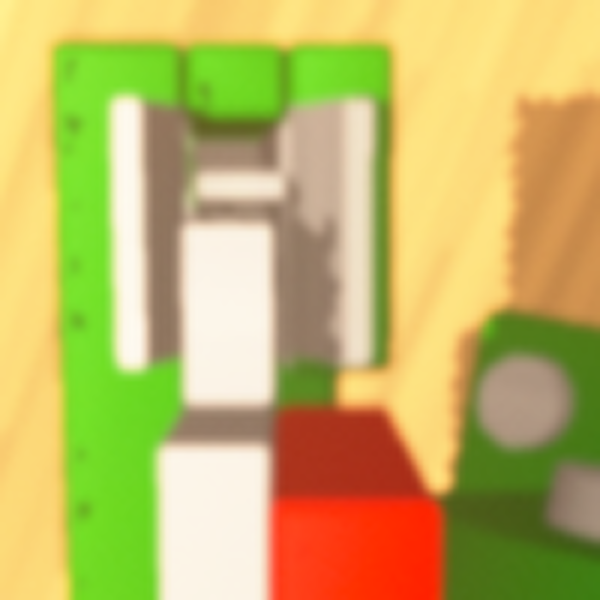

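```bash
python3 -m crank '[{"linear":[0,0,0.003],"delta_rot":[0,0,0],"gripper":0},{"linear":[0,0,0],"delta_rot":[0,0,0],"gripper":0}]'|grep force
python3 plan.py 0.03|tail -1
python3 -m crank '[{"linear":[0,0,0.003],"delta_rot":[0,0,0],"gripper":0},{"linear":[0,0,0],"delta_rot":[0,0,0],"gripper":0}]'|grep force
python3 plan.py 0.03|tail -1
```

```text
wrist_force: [-5.2, 0.4, 4.5]
pad in seat mm [ 1.  -0.1 37.4] rot deg [-0.11 -0.1  10.47] F [-5.2  0.4  4.5] 0.18344727262041036
wrist_force: [-6.2, 0.1, 7.2]
pad in seat mm [ 1.4 -0.2 34.9] rot deg [-0.14 -0.14 10.5 ] F [-6.2  0.1  7.2] 0.18035054971853687
```

```bash
python3 -m crank '[{"linear":[0,0.0003,0.003],"delta_rot":[0,0,0],"gripper":0},{"linear":[0,0,0],"delta_rot":[0,0,0],"gripper":0}]'|grep force
python3 plan.py 0.03|tail -1
python3 -m crank '[{"linear":[0,0.0003,0.003],"delta_rot":[0,0,0],"gripper":0},{"linear":[0,0,0],"delta_rot":[0,0,0],"gripper":0}]'|grep force
python3 plan.py 0.03|tail -1
python3 cap.py wrist w12
python3 - <<'E'
import cv2
for n,(x,y,w,h),k in (("w12",(230,70,100,100),6),):
    a=cv2.imread(f"pics/{n}.png");cv2.imwrite(f"pics/{n}c.png",cv2.resize(a[y:y+h,x:x+w],None,fx=k,fy=k,interpolation=cv2.INTER_CUBIC))
E
```

```text
wrist_force: [-7.5, 1.7, 7.5]
pad in seat mm [ 1.5 -0.4 32.3] rot deg [-0.17 -0.18 10.52] F [-7.5  1.7  7.5] 0.17865396653672266
wrist_force: [-4.1, 1.6, 4.9]
pad in seat mm [ 1.4 -0.4 29.1] rot deg [-0.17 -0.21 10.5 ] F [-4.1  1.6  4.9] 0.1808972390861053
13.05 [ 0.514  -0.2015  0.2319] [[0.397, -0.782, 0.48], [-0.913, -0.389, 0.121], [0.092, -0.487, -0.869]] [-13.    5.1 -19.4 -20.4 -40.5  50.5] [-4.96  1.53  6.  ] 0.184
```

View pics/w12c.png

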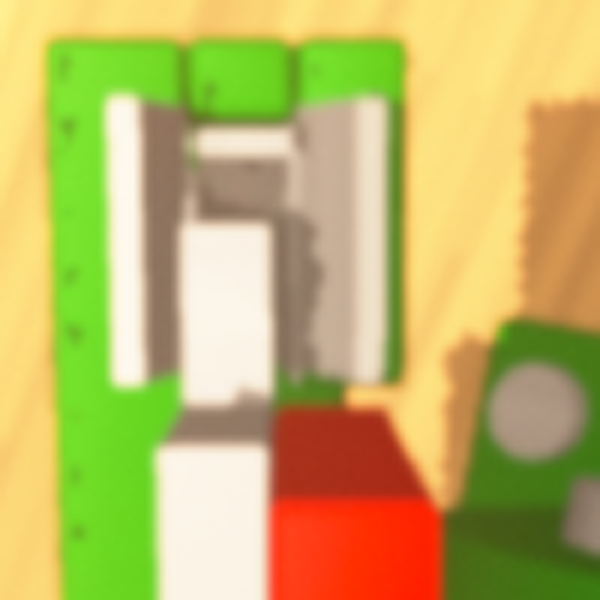

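```bash
python3 -m crank '[{"linear":[0,0.0005,0.003],"delta_rot":[0,0,0],"gripper":0},{"linear":[0,0,0.003],"delta_rot":[0,0,0],"gripper":0},{"linear":[0,0,0.003],"delta_rot":[0,0,0],"gripper":0}]'|grep force
python3 plan.py 0.0|tail -1
python3 -m crank '[{"linear":[0,0,0.003],"delta_rot":[0,0,0],"gripper":0},{"linear":[0,0,0.003],"delta_rot":[0,0,0],"gripper":0},{"linear":[0,0,0],"delta_rot":[0,0,0],"gripper":0}]'|grep force
python3 plan.py 0.0
```

```text
wrist_force: [-8.5, 1.0, 12.3]
pad in seat mm [ 1.  -0.8 20.8] rot deg [-0.19 -0.2  10.55] F [-8.5  1.  12.3] 0.180643566337566
wrist_force: [-4.3, 2.0, 5.3]
tcp [ 0.521081   -0.19979532  0.21872072] target [ 0.52666256 -0.19793004  0.20614325] d_world [ 0.00558156  0.00186527 -0.01257747]
lin tool now [-0.0007  0.001   0.0138] lin in target frame [-0.0006  0.001   0.0138] rotvec [-0.0038 -0.0034  0.0007] 0.00517438814303372
pad in seat mm [ 1.2 -0.5 13.9] rot deg [-0.17 -0.24 10.5 ] F [-4.3  2.   5.3] 0.17926084660378233
```

```bash
python3 -m crank '[{"linear":[0,0,0.002],"delta_rot":[0,0,0],"gripper":0},{"linear":[0,0,0.002],"delta_rot":[0,0,0],"gripper":0},{"linear":[0,0,0.002],"delta_rot":[0,0,0],"gripper":0},{"linear":[0,0,0],"delta_rot":[0,0,0],"gripper":0}]'|grep force
python3 plan.py 0.0|tail -1
python3 -m crank '[{"linear":[0,0,0.002],"delta_rot":[0,0,0],"gripper":0},{"linear":[0,0,0],"delta_rot":[0,0,0],"gripper":0}]'|grep force
python3 plan.py 0.0|tail -1
python3 cap.py wrist w13; python3 cap.py scene s13
python3 - <<'E'
import cv2
for n,(x,y,w,h),k in (("w13",(230,70,100,100),6),("s13",(100,100,150,130),4)):
    a=cv2.imread(f"pics/{n}.png");cv2.imwrite(f"pics/{n}c.png",cv2.resize(a[y:y+h,x:x+w],None,fx=k,fy=k,interpolation=cv2.INTER_CUBIC))
E
```

```text
wrist_force: [-4.0, 1.3, 7.0]
pad in seat mm [ 1.5 -0.6  8.1] rot deg [-0.19 -0.26 10.51] F [-4.   1.3  7. ] 0.18266709860468713
wrist_force: [-3.8, 1.8, 6.6]
pad in seat mm [ 1.7 -0.6  6. ] rot deg [-0.19 -0.27 10.51] F [-3.8  1.8  6.6] 0.18281320241352775
14.6 [ 0.5252 -0.1988  0.2121] [[0.397, -0.782, 0.481], [-0.913, -0.389, 0.121], [0.093, -0.488, -0.868]] [-12.4   7.1 -19.9 -21.2 -37.8  51.2] [-5.1   2.32  6.31] 0.182
14.65 [ 0.5252 -0.1988  0.2121] [[0.397, -0.782, 0.481], [-0.913, -0.389, 0.121], [0.093, -0.488, -0.868]] [-12.4   7.1 -19.9 -21.2 -37.8  51.2] [-4.76  1.32  7.04] 0.181
```

View pics/w13c.png

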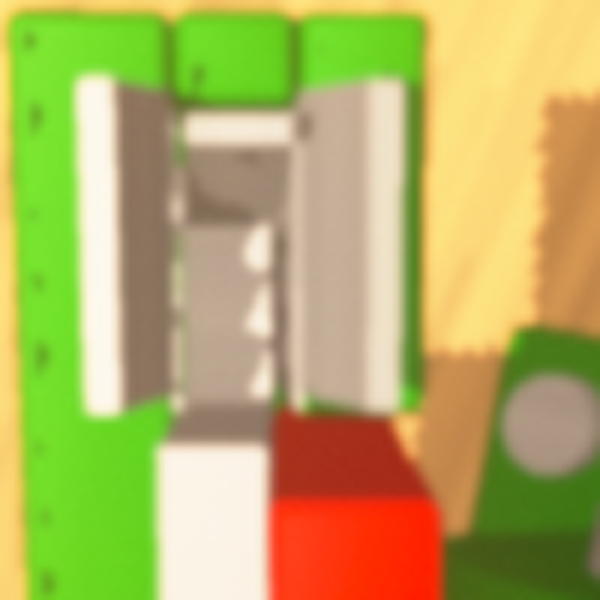

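View pics/s13c.png

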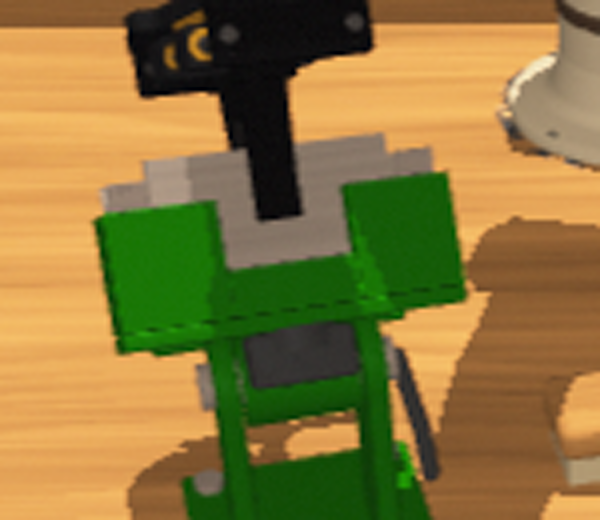

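```bash
for i in 1; do python3 -m crank '[{"linear":[0,0.0003,0.002],"delta_rot":[0,0,0],"gripper":0},{"linear":[0,0,0],"delta_rot":[0,0,0],"gripper":0}]'|grep force
python3 plan.py 0.0|tail -1; done
python3 -m crank '[{"linear":[0,0.0003,0.002],"delta_rot":[0,0,0],"gripper":0},{"linear":[0,0,0],"delta_rot":[0,0,0],"gripper":0}]'|grep force
python3 plan.py 0.0|tail -1
```

```text
wrist_force: [-4.6, 1.8, 7.7]
pad in seat mm [ 1.8 -0.7  4.1] rot deg [-0.2  -0.31 10.52] F [-4.6  1.8  7.7] 0.17869163980707695
wrist_force: [4.2, 0.5, 2.4]
pad in seat mm [ 2.  -1.2  0.8] rot deg [-0.26 -0.35 10.48] F [4.2 0.5 2.4] 0.17942113912161042
```

```bash
python3 -m crank '[{"linear":[0,0,0],"delta_rot":[0,0,0],"gripper":0}]'|grep force
python3 plan.py 0.0|tail -1
python3 cap.py wrist w14
python3 - <<'E'
import cv2
for n,(x,y,w,h),k in (("w14",(230,70,100,100),6),):
    a=cv2.imread(f"pics/{n}.png");cv2.imwrite(f"pics/{n}c.png",cv2.resize(a[y:y+h,x:x+w],None,fx=k,fy=k,interpolation=cv2.INTER_CUBIC))
E
```

```text
wrist_force: [5.1, 1.4, 1.9]
pad in seat mm [ 1.9 -1.2  0.8] rot deg [-0.25 -0.33 10.48] F [5.1 1.4 1.9] 0.18002910545984305
15.325 [ 0.528  -0.1987  0.2076] [[0.396, -0.781, 0.483], [-0.914, -0.389, 0.12], [0.094, -0.488, -0.868]] [-12.4   7.6 -20.  -21.4 -37.2  51.4] [5.26 1.54 2.58] 0.182
```

View pics/w14c.png

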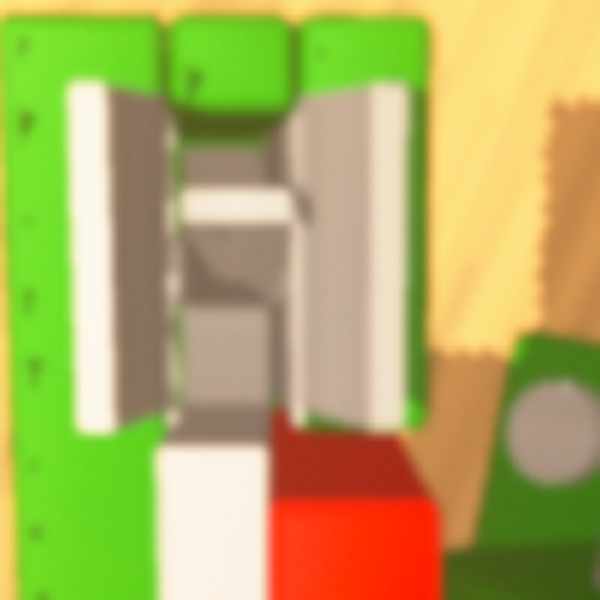

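```bash
python3 -m crank '[{"linear":[0,-0.0005,0.001],"delta_rot":[0,0,0],"gripper":0},{"linear":[0,0,0],"delta_rot":[0,0,0],"gripper":0}]'|grep force
python3 plan.py 0.0|tail -1
python3 -m crank '[{"linear":[0,0,0.001],"delta_rot":[0,0,0],"gripper":0},{"linear":[0,0,0],"delta_rot":[0,0,0],"gripper":0}]'|grep force
python3 plan.py 0.0|tail -1
```

```text
wrist_force: [5.3, 1.5, 5.0]
pad in seat mm [ 1.9 -1.1  0. ] rot deg [-0.23 -0.28 10.49] F [5.3 1.5 5. ] 0.1843528840662254
wrist_force: [4.6, 2.0, 5.5]
pad in seat mm [ 1.9 -1.  -0.8] rot deg [-0.22 -0.29 10.48] F [4.6 2.  5.5] 0.18310489428182264
```

```bash
python3 -m crank '[{"linear":[0,-0.0005,0.001],"delta_rot":[0,0,0],"gripper":0},{"linear":[0,0,0],"delta_rot":[0,0,0],"gripper":0}]'|grep force
python3 plan.py 0.0|tail -1
python3 -m crank '[{"linear":[0,-0.0005,0.001],"delta_rot":[0,0,0],"gripper":0},{"linear":[0,0,0],"delta_rot":[0,0,0],"gripper":0}]'|grep force
python3 plan.py 0.0|tail -1
```

```text
wrist_force: [1.9, 1.4, 7.5]
pad in seat mm [ 1.9 -0.8 -1.4] rot deg [-0.2  -0.24 10.49] F [1.9 1.4 7.5] 0.18195887491350649
wrist_force: [-3.0, 0.8, 12.1]
pad in seat mm [ 1.9 -0.8 -1.6] rot deg [-0.2  -0.2  10.52] F [-3.   0.8 12.1] 0.18064160045893657
```

```bash
python3 -m crank '[{"linear":[0,-0.0005,0.001],"delta_rot":[0,0,0],"gripper":0},{"linear":[0,0,0],"delta_rot":[0,0,0],"gripper":0}]'|grep force
python3 plan.py 0.0|tail -1
python3 cap.py wrist w15;python3 cap.py scene s15;python3 cap.py side d15
python3 - <<'E'
import cv2
for n,(x,y,w,h),k in (("w15",(230,70,100,100),5),("s15",(115,110,120,100),5),("d15",(345,100,120,110),5)):
    a=cv2.imread(f"pics/{n}.png");cv2.imwrite(f"pics/{n}c.png",cv2.resize(a[y:y+h,x:x+w],None,fx=k,fy=k,interpolation=cv2.INTER_CUBIC))
E
```

```text
wrist_force: [-8.3, -0.0, 16.9]
pad in seat mm [ 1.9 -0.8 -1.7] rot deg [-0.2  -0.16 10.54] F [-8.3 -0.  16.9] 0.17847461899226
16.625 [ 0.5291 -0.198   0.2055] [[0.397, -0.782, 0.48], [-0.913, -0.39, 0.12], [0.093, -0.486, -0.869]] [-12.2   7.8 -20.  -21.3 -37.   51.3] [-7.76 -0.12 16.37] 0.184
16.675 [ 0.5291 -0.198   0.2055] [[0.397, -0.782, 0.48], [-0.913, -0.39, 0.12], [0.093, -0.486, -0.869]] [-12.2   7.8 -20.  -21.3 -37.   51.3] [-7.53 -0.73 16.88] 0.181
16.725 [ 0.5291 -0.198   0.2056] [[0.397, -0.782, 0.48], [-0.913, -0.39, 0.12], [0.093, -0.486, -0.869]] [-12.2   7.8 -20.  -21.3 -37.   51.3] [-8.34  1.24 17.53] 0.18
```

View pics/w15c.png

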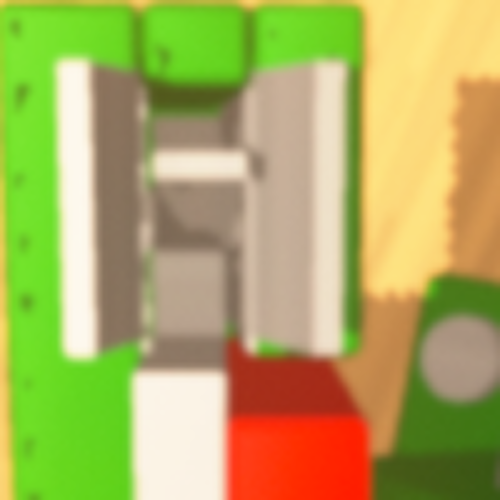

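View pics/s15c.png

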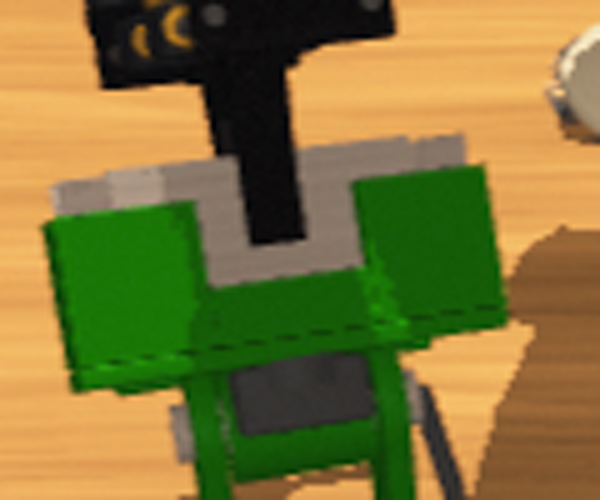

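View pics/d15c.png

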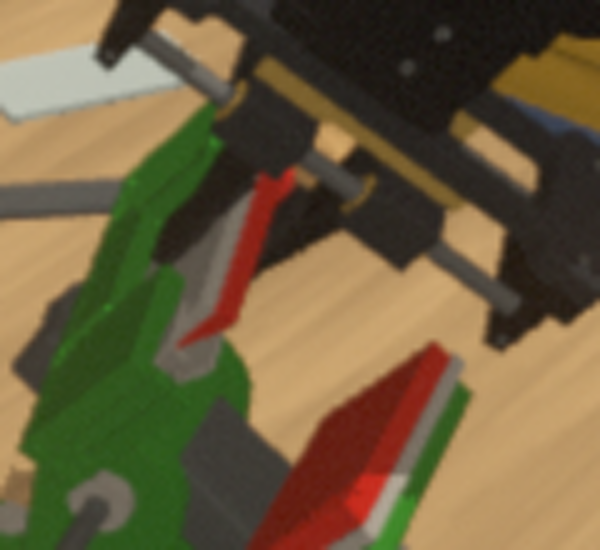

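```bash
python3 -m crank '[{"linear":[0,0,-0.0015],"delta_rot":[0,0,0],"gripper":0},{"linear":[0,0,0],"delta_rot":[0,0,0],"gripper":0}]'|grep force
python3 plan.py 0.0|tail -1
python3 -m crank '[{"linear":[0,0,0],"delta_rot":[0,0,0],"gripper":40},{"linear":[0,0,0],"delta_rot":[0,0,0],"gripper":40},{"linear":[0,0,0],"delta_rot":[0,0,0],"gripper":40},{"linear":[0,0,0],"delta_rot":[0,0,0],"gripper":40},{"linear":[0,0,0],"delta_rot":[0,0,0],"gripper":40}]'
python3 plan.py 0.0|tail -1; python3 cap.py wrist w16
```

```text
wrist_force: [-1.5, -0.3, 9.5]
pad in seat mm [ 1.8 -0.7 -1.6] rot deg [-0.19 -0.16 10.49] F [-1.5 -0.3  9.5] 0.18611690409822956
time_s: 17.6
tcp_pos: [0.5284, -0.197, 0.2034]
ee_rot: [[0.397, -0.784, 0.476], [-0.913, -0.388, 0.122], [0.089, -0.484, -0.871]]
wrist_force: [-0.3, 0.3, 0.0]
gripper_width: 0.395
pad in seat mm [ 0.3  0.5 -3.3] rot deg [-1.000e-02  2.000e-02  1.042e+01] F [-0.3  0.3  0. ] 0.39508695207963074
17.65 [ 0.5284 -0.197   0.2036] [[0.397, -0.784, 0.477], [-0.913, -0.388, 0.122], [0.089, -0.484, -0.871]] [-12.1   8.  -20.1 -21.4 -37.1  51.3] [ 0.06 -0.87 -0.04] 0.397
```

View pics/w16.png

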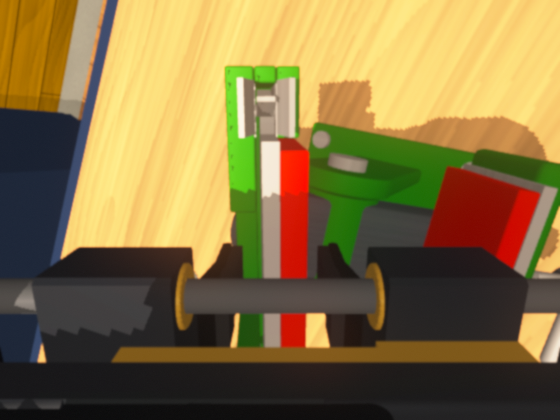

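```bash
python3 -m crank '[{"linear":[0,0,-0.01],"delta_rot":[0,0,0],"gripper":45},{"linear":[0,0,-0.03],"delta_rot":[0,0,0],"gripper":45},{"linear":[0,0,-0.05],"delta_rot":[0,0,0],"gripper":45},{"linear":[0,0,-0.05],"delta_rot":[0,0,0],"gripper":45},{"linear":[0,0,0],"delta_rot":[0,0,0],"gripper":45},{"linear":[0,0,0],"delta_rot":[0,0,0],"gripper":45},{"linear":[0,0,0],"delta_rot":[0,0,0],"gripper":45}]'
for n in wrist scene side; do python3 cap.py $n ${n}17; done
python3 - <<'E'
import cv2
for n,(x,y,w,h),k in (("wrist17",(210,60,200,190),3),("scene17",(115,110,120,100),5),("side17",(345,100,120,110),5)):
    a=cv2.imread(f"pics/{n}.png");cv2.imwrite(f"pics/{n}c.png",cv2.resize(a[y:y+h,x:x+w],None,fx=k,fy=k,interpolation=cv2.INTER_CUBIC))
E
```

```text
time_s: 18.52
tcp_pos: [0.4614, -0.2138, 0.3241]
ee_rot: [[0.397, -0.785, 0.475], [-0.913, -0.388, 0.123], [0.088, -0.483, -0.871]]
wrist_force: [-0.5, -0.4, -0.4]
gripper_width: 0.447
18.575 [ 0.4616 -0.2138  0.3241] [[0.398, -0.785, 0.475], [-0.913, -0.388, 0.123], [0.088, -0.482, -0.871]] [-16.4  -2.9 -14.5 -18.2 -54.   48.8] [-1.01 -0.71  0.53] 0.452
18.625 [ 0.4617 -0.2139  0.3242] [[0.398, -0.785, 0.475], [-0.913, -0.388, 0.123], [0.088, -0.483, -0.871]] [-16.4  -2.9 -14.5 -18.1 -54.   48.8] [ 0.08 -0.28 -0.04] 0.449
18.675 [ 0.4618 -0.2139  0.3243] [[0.398, -0.785, 0.475], [-0.913, -0.388, 0.123], [0.088, -0.483, -0.871]] [-16.4  -2.9 -14.5 -18.1 -54.   48.8] [ 0.65  0.62 -0.15] 0.447
```

View pics/wrist17c.png

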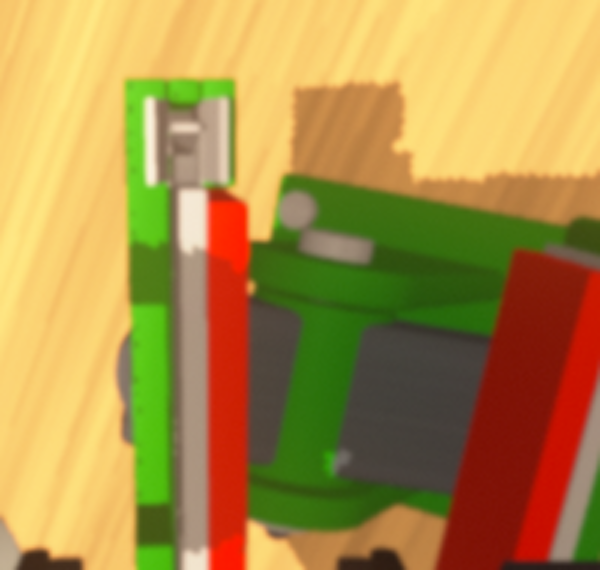

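View pics/scene17c.png

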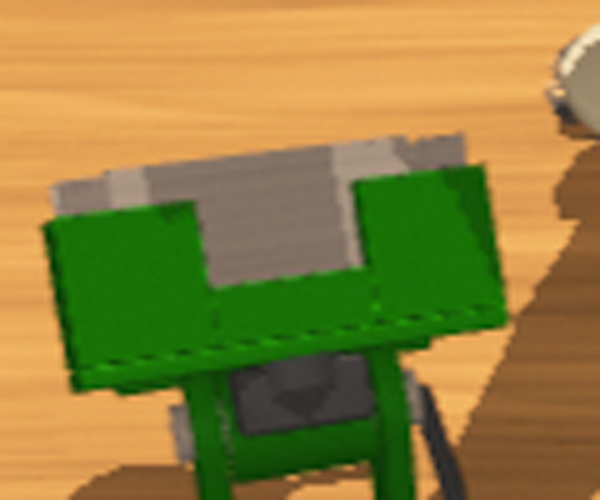

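View pics/side17c.png

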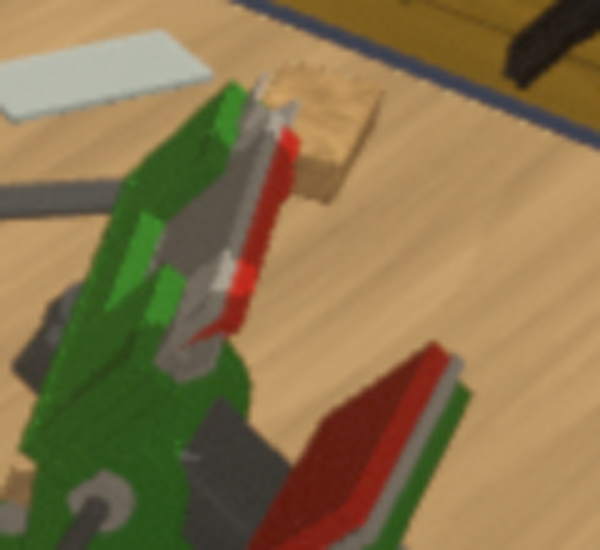

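```bash
python3 -m crank '[{"linear":[-0.05,0,-0.01],"delta_rot":[0,0,0],"gripper":45},{"linear":[-0.05,0,0],"delta_rot":[0,0,0],"gripper":45},{"linear":[-0.05,0,0],"delta_rot":[0,0,0],"gripper":45},{"linear":[0,0,0],"delta_rot":[0,0,0],"gripper":45},{"linear":[0,0,0],"delta_rot":[0,0,0],"gripper":45},{"linear":[0,0,0],"delta_rot":[0,0,0],"gripper":45}]'|head -2
python3 cap.py wrist w18
python3 - <<'E'
import cv2
a=cv2.imread(f"pics/w18.png");cv2.imwrite(f"pics/w18c.png",cv2.resize(a[40:240,200:360],None,fx=3,fy=3,interpolation=cv2.INTER_CUBIC))
E
```

```text
time_s: 19.42
tcp_pos: [0.3982, -0.0794, 0.3211]
19.475 [ 0.3981 -0.0796  0.3209] [[0.394, -0.786, 0.477], [-0.915, -0.386, 0.12], [0.09, -0.484, -0.871]] [ 10.3 -18.7 -32.5  -2.6 -46.8  15.6] [-0.47 -1.41 -0.51] 0.455
```

View pics/w18c.png

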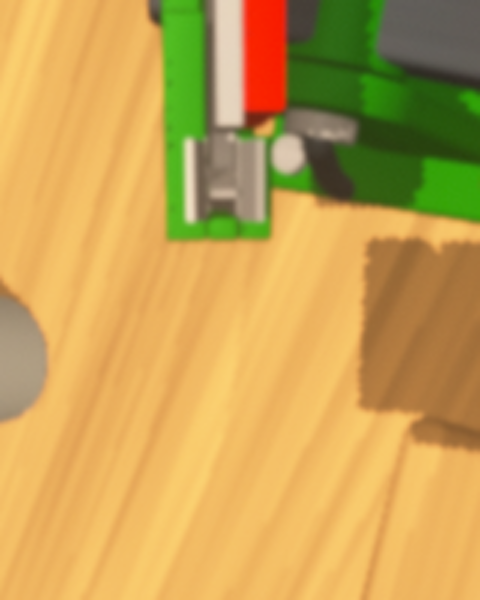

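```bash
python3 -c "
from station import workorder,r
print(r.sense()['wrist_force']);print(workorder.finish_job())"
```

```text
[-0.46820288 -1.41438408 -0.50971161]
the job is handed in; nothing more can be done
None
```

The new pad is in the vise's far jaw, red face to the near jaw. I let go of it, drew the gripper clear and handed the job in at about 19.5 s. No verdict is given.

- **Seating:** Going past the clip leads took about 12–17 N along the slots at the wrist, with about 17 N while sliding on. The resistance then dropped as the clips snapped over. I pressed on until the pad stopped against a hard stop at about 21 N, well under the 70 N limit.
- **Pictures after release:** Both clips have closed over the ears and the top edge runs parallel to the jaw top. I did not check the worn pad, brush and bottle in the last pictures, but the arm did not go near them after the pick.
- **Disagreements:**
  - The hard stop came at z = -1.6 mm by my camera-based estimate of the seat. That estimate is good to about 2 mm, so I trusted the force and the clips for "home".
  - The pad also read about 1.9 mm off in x by the same estimate.
  - A side force of 5–8 N on the tool during the last few millimetres eased before I let go.
- **Not checked:** I did not measure the pad's exact final position again after release.

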